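# Shim the rocking polisher

### The arm

A 7-joint arm with a two-finger parallel gripper is mounted at the origin on a cart in front of the work surface, level with it; the furniture and walls round the work are solid. World frame = base frame: x ahead of the robot, y to its left, z up, the work surface at z = 0. Lengths are in m, angles in rad, forces in N, time in s.
With the tool pointing down it reaches from about 0.4 to 0.85 m from the base axis. Payload 4.5 kg.
Tool frame: the origin (TCP) lies midway between the tips of the shut fingers; the grasp point (between the pads) lies behind it (r.grip_point_offset is the z of the grasp point in the tool frame, in m); z points along the fingers, y is the line along which they close (so a half turn about z gives the same grasp; the last joint's range is limited). The gripper opens to 88 mm and grips with 3 to 60 N. Pads are 18 mm wide; open, the fingers measure 123 mm over their backs; the gripper's body (75 mm by 187 mm) begins 45 mm behind the grasp point.
Start: joints at [-1.166, 0.689, -0.195, 1.565, 0.157, 0.902, -0.215], TCP at [0.226, 0.583, 0.239] pointing down, gripper open.
Joint ranges: [-3.01, 3.01], [-0.46, 2.08], [-1.47, 1.51], [0.13, 2.56], [-1, 4.14], [0.04, 2.09], [-2.66, 2.66]. Speed limits (rad/s): [2.57, 2.57, 3.14, 3.14, 3.14, 3.14, 3.14].

### API

Orientations are given as a unit quaternion [x, y, z, w].
In Python, from plant import r, optics, workorder gives the robot as it stands.
- The arm moves only by the shell command python3 -m creep 'ROWS' [FORCE]. ROWS is JSON, a list of rows, each an object of numbers: "grip": the gripper command: -1 is shut, 1 is fully open, values between are in proportion; "tx", "ty", "tz": the shift along the tool's x, y, z in cm; "spin": the turn about the tool's z in degrees. In form: [{"grip": .., "tx": .., "ty": .., "tz": .., "spin": ..}, ...]. A call has 1 to 8 rows; each row shifts and turns the commanded pose from where the row before left it, along the tool's axes as they then stand; what a row does not reach is not made up. A row lasts 1/12 s, in which the tool goes at most 41.7 mm and 7.16 degrees, less where a joint would pass 70% of its speed; a pose out of reach is approached as far as the arm can. A call with a gripper value outside its range is refused whole. The fingers move at their own pace and stop on an object; FORCE is the grip in N (left out, the last holds). Time passes only in rows, so rows that do not move let the fingers close. It gives the time, the measured TCP pose, the force, the opening and the grip force at its end, in the units of the state.
- r.get_state(): the state, without advancing time (a new reading comes with each control period).
- optics.snapshot(name): name is "side" or "top" or "wrist"; returns (picture, depth): 480x640x3 uint8, red, green, blue; 480x640 float32, m along the optical axis (not along the pixel's ray), 0 where there is no reading.
- optics.get_calibration(name): a dict with "fx", "fy", "cx", "cy" (pixels), "extrinsics" (4x4, takes a point from world to camera coordinates). Camera axes: x right, y down, z forward; pixel columns grow to the right and rows downward; lengths in m; the calibration is good to about 2 mm. A picture is of the moment at which its call begins: read the wrist's pose just before it. get_calibration takes no time and is no camera call; for the wrist camera it gives the pose at the moment of the call.
- workorder.finish_job(): hands the job in; it is judged then, once.
The state is a dict: "clock": time; "q": joint angles; "qd": joint speeds; "joint_torque": joint torques, N m; "tool_pos": TCP position; "eef_rot": TCP orientation; "contact_force": force on the tool from outside, world axes, zero at the start; "moment": the same for the moment, N m; "opening": opening from 0.0 (shut) to 1.0 (fully open); "finger_force": force on a finger pad.
Only numpy, scipy, OpenCV 4.12 (cv2) and the standard library are available. Lean on these libraries where they do the work, as an engineer would, in place of code of your own. Each camera call takes 0.05 s, during which the arm holds its last target. There are 200 camera calls.

### The job

The bench polisher rocks because one of its feet is too short. First set the lens box from its base plate upright on the worktop, out of the way, and press the corner above the short foot down as far as it goes to feel it rock; then lift shims out of the cavities of the forming die and slide them lengthwise under the short foot, stacked squarely on whatever packer already lies there, until no further shim fits in the gap. Press that corner again, firmly, to prove that it no longer rocks, and let go. Keep any shims left over away from the polisher, and leave the other things on the worktop alone.

Things in the scene. Friction and masses are not known exactly. Their poses are not given: they have to be found in the camera images.
- polisher: grey bench polishing motor (to 127 mm high, on the +x half) on a base plate 170 mm square, 12 mm thick, top at 51 mm, which rocks about its two side feet (y = +-100 mm, fixed). Origin: on the worktop below the plate's middle; x points away from the corner with the short foot (x = -100 mm). Shims lie along x, 10 to 35 mm of them past the foot's middle, the rest out in front of the corner
- stub_foot (a point): middle of the underside of the short rubber foot (20 mm across, 12 mm tall) below the polisher's front corner, 20 mm in from its point. At rest the plate is level and this foot hangs 27 mm above the worktop: room for five 5 mm layers with 2 mm of play; a sixth does not go in. A packer already there counts as one layer (thin) or two (thick)
- press_spot (a point): point on top of the polisher's base plate right above the short foot, 51 mm above the worktop: here to press
- rocker (a joint): tilt of the polisher about its side feet, rad: 0 at rest, grows as the corner with the short foot is pressed down (10 mm per 0.1 rad, to 0.25); it takes about 2 N to rock it and it comes back by itself. With the gap filled it cannot pass about 0.025
- die: dark steel forming die fixed on the worktop, 112 (x) by 252 (y) mm, 14 mm tall, five open cavities side by side. Origin: middle of its underside. Cavity floors at 10 mm; a shim stands 1 mm proud of the 4 mm walls, 1.5 mm of room beside it. Walls beside a cavity run from x = -8 mm to the back; in front of that the floor between shims (26 mm) is open
- lens_box_mid (a point): small lens box, black tray with a clear lid, 28 (x) by 32 (y) by 17 mm tall, 18 g, best gripped by two opposite sides. At the start it stands on the polisher's base plate towards the corner with the short foot (x about -50 mm). The point is its centre
- cavity_1 (a point): middle of the floor of the die's cavity 1 (10 mm above the worktop; along the die's y at -96 mm)
- cavity_2 (a point): middle of the floor of the die's cavity 2 (10 mm above the worktop; along the die's y at -48 mm)
- cavity_3 (a point): middle of the floor of the die's cavity 3 (10 mm above the worktop; along the die's y at 0 mm)
- cavity_4 (a point): middle of the floor of the die's cavity 4 (10 mm above the worktop; along the die's y at 48 mm)
- cavity_5 (a point): middle of the floor of the die's cavity 5 (10 mm above the worktop; along the die's y at 96 mm)
- shim_1_mid (a point): flat bright aluminium shim 90 mm long (its x axis), 22 mm wide (y), 5 mm thick (z), 40 g; plain all over, both ends alike, a dark eyelet near each end. The point is its centre. Four or five of them are there; each starts in one of the die's cavities; its sides are free to grip 15 to 35 mm from its centre towards the die's -x edge
- shim_2_mid (a point): flat bright aluminium shim 90 mm long (its x axis), 22 mm wide (y), 5 mm thick (z), 40 g; plain all over, both ends alike, a dark eyelet near each end. The point is its centre. Four or five of them are there; each starts in one of the die's cavities; its sides are free to grip 15 to 35 mm from its centre towards the die's -x edge
- shim_3_mid (a point): flat bright aluminium shim 90 mm long (its x axis), 22 mm wide (y), 5 mm thick (z), 40 g; plain all over, both ends alike, a dark eyelet near each end. The point is its centre. Four or five of them are there; each starts in one of the die's cavities; its sides are free to grip 15 to 35 mm from its centre towards the die's -x edge
- shim_4_mid (a point): flat bright aluminium shim 90 mm long (its x axis), 22 mm wide (y), 5 mm thick (z), 40 g; plain all over, both ends alike, a dark eyelet near each end. The point is its centre. Four or five of them are there; each starts in one of the die's cavities; its sides are free to grip 15 to 35 mm from its centre towards the die's -x edge
- shim_5_mid (a point): flat bright aluminium shim 90 mm long (its x axis), 22 mm wide (y), 5 mm thick (z), 40 g; plain all over, both ends alike, a dark eyelet near each end. The point is its centre. Four or five of them are there; each starts in one of the die's cavities; its sides are free to grip 15 to 35 mm from its centre towards the die's -x edge
- packer_thin_mid (a point): flat bright aluminium shim 90 mm long (its x axis), 22 mm wide (y), 5 mm thick (z), 40 g; plain all over, both ends alike, a dark eyelet near each end. The point is its centre. At the start either this or the thick packer already lies under the short foot; the other one is absent. It stays there
- packer_thick_mid (a point): flat bright aluminium shim 90 mm long (its x axis), 22 mm wide (y), 10 mm thick (z), 70 g; plain all over, both ends alike, a dark eyelet near each end. The point is its centre. At the start either this or the thin packer already lies under the short foot; the other one is absent. It stays there
- lens_clock: lens clock, a round dial gauge 72 x 50 x 12 mm lying on its back; bystander, leave alone. Origin: centre of its underside
- nose_pad_tin: round tin, 54 mm across, 22 mm tall; bystander, leave alone. Origin: centre of its underside
- buff_block: felt buffing block with a wooden back, 26 x 62 x 24 mm; bystander, leave alone. Origin: centre of its underside
Things that resemble listed ones, but are neither listed nor needed, are in the scene too. Leave any turquoise look-alike of the part that bears shim_3_mid alone.

How it is judged:
On the way, in this order (a step that is already met when the one before it is completed fails the run):
1. the lens box stands upright on the worktop, more than 100 mm from the short foot (height (world z) of lens_box_mid below 0.012 m and angle between lens_box_mid's own z axis and vertical below 0.1 rad and horizontal distance between lens_box_mid and stub_foot above 0.1 m), for 0.2 s.
2. the corner is pressed down and rocks (more than 0.08 rad) (value of joint rocker above 0.08 rad), for 0.1 s.
3. the gap under the short foot is filled, so that no further shim fits, and every plate of the stack lies under the foot, released and still (((x of stub_foot in the frame of shim_1_mid between -0.037 and 0.037 m and y of stub_foot in the frame of shim_1_mid between -0.01 and 0.01 m and (angle between shim_1_mid's own z axis and vertical below 0.08 rad or angle between shim_1_mid's own z axis and vertical above 3.06 rad) and height (world z) of shim_1_mid between 0.0203 and 0.03 m and contact force between the fingers and shim_1 below 0.1 N and linear speed of shim_1 below 0.01 m/s) or (x of stub_foot in the frame of shim_2_mid between -0.037 and 0.037 m and y of stub_foot in the frame of shim_2_mid between -0.01 and 0.01 m and (angle between shim_2_mid's own z axis and vertical below 0.08 rad or angle between shim_2_mid's own z axis and vertical above 3.06 rad) and height (world z) of shim_2_mid between 0.0203 and 0.03 m and contact force between the fingers and shim_2 below 0.1 N and linear speed of shim_2 below 0.01 m/s) or (x of stub_foot in the frame of shim_3_mid between -0.037 and 0.037 m and y of stub_foot in the frame of shim_3_mid between -0.01 and 0.01 m and (angle between shim_3_mid's own z axis and vertical below 0.08 rad or angle between shim_3_mid's own z axis and vertical above 3.06 rad) and height (world z) of shim_3_mid between 0.0203 and 0.03 m and contact force between the fingers and shim_3 below 0.1 N and linear speed of shim_3 below 0.01 m/s) or (x of stub_foot in the frame of shim_4_mid between -0.037 and 0.037 m and y of stub_foot in the frame of shim_4_mid between -0.01 and 0.01 m and (angle between shim_4_mid's own z axis and vertical below 0.08 rad or angle between shim_4_mid's own z axis and vertical above 3.06 rad) and height (world z) of shim_4_mid between 0.0203 and 0.03 m and contact force between the fingers and shim_4 below 0.1 N and linear speed of shim_4 below 0.01 m/s) or (x of stub_foot in the frame of shim_5_mid between -0.037 and 0.037 m and y of stub_foot in the frame of shim_5_mid between -0.01 and 0.01 m and (angle between shim_5_mid's own z axis and vertical below 0.08 rad or angle between shim_5_mid's own z axis and vertical above 3.06 rad) and height (world z) of shim_5_mid between 0.0203 and 0.03 m and contact force between the fingers and shim_5 below 0.1 N and linear speed of shim_5 below 0.01 m/s)) and ((x of stub_foot in the frame of shim_1_mid between -0.037 and 0.037 m and y of stub_foot in the frame of shim_1_mid between -0.01 and 0.01 m and (angle between shim_1_mid's own z axis and vertical below 0.08 rad or angle between shim_1_mid's own z axis and vertical above 3.06 rad)) or horizontal distance between shim_1_mid and stub_foot above 0.12 m) and ((x of stub_foot in the frame of shim_2_mid between -0.037 and 0.037 m and y of stub_foot in the frame of shim_2_mid between -0.01 and 0.01 m and (angle between shim_2_mid's own z axis and vertical below 0.08 rad or angle between shim_2_mid's own z axis and vertical above 3.06 rad)) or horizontal distance between shim_2_mid and stub_foot above 0.12 m) and ((x of stub_foot in the frame of shim_3_mid between -0.037 and 0.037 m and y of stub_foot in the frame of shim_3_mid between -0.01 and 0.01 m and (angle between shim_3_mid's own z axis and vertical below 0.08 rad or angle between shim_3_mid's own z axis and vertical above 3.06 rad)) or horizontal distance between shim_3_mid and stub_foot above 0.12 m) and ((x of stub_foot in the frame of shim_4_mid between -0.037 and 0.037 m and y of stub_foot in the frame of shim_4_mid between -0.01 and 0.01 m and (angle between shim_4_mid's own z axis and vertical below 0.08 rad or angle between shim_4_mid's own z axis and vertical above 3.06 rad)) or horizontal distance between shim_4_mid and stub_foot above 0.12 m) and ((x of stub_foot in the frame of shim_5_mid between -0.037 and 0.037 m and y of stub_foot in the frame of shim_5_mid between -0.01 and 0.01 m and (angle between shim_5_mid's own z axis and vertical below 0.08 rad or angle between shim_5_mid's own z axis and vertical above 3.06 rad)) or horizontal distance between shim_5_mid and stub_foot above 0.12 m) and x of stub_foot in the frame of packer_thin_mid between -0.037 and 0.037 m and y of stub_foot in the frame of packer_thin_mid between -0.01 and 0.01 m and (angle between packer_thin_mid's own z axis and vertical below 0.08 rad or angle between packer_thin_mid's own z axis and vertical above 3.06 rad) and x of stub_foot in the frame of packer_thick_mid between -0.037 and 0.037 m and y of stub_foot in the frame of packer_thick_mid between -0.01 and 0.01 m and (angle between packer_thick_mid's own z axis and vertical below 0.08 rad or angle between packer_thick_mid's own z axis and vertical above 3.06 rad)), for 0.4 s.
4. the corner is pressed down with the fingers (more than 4 N) and does not rock (less than 0.035 rad) (contact force between the fingers and polisher above 4 N and value of joint rocker below 0.035 rad and ((x of stub_foot in the frame of shim_1_mid between -0.037 and 0.037 m and y of stub_foot in the frame of shim_1_mid between -0.01 and 0.01 m and (angle between shim_1_mid's own z axis and vertical below 0.08 rad or angle between shim_1_mid's own z axis and vertical above 3.06 rad) and height (world z) of shim_1_mid between 0.0203 and 0.03 m and contact force between the fingers and shim_1 below 0.1 N and linear speed of shim_1 below 0.01 m/s) or (x of stub_foot in the frame of shim_2_mid between -0.037 and 0.037 m and y of stub_foot in the frame of shim_2_mid between -0.01 and 0.01 m and (angle between shim_2_mid's own z axis and vertical below 0.08 rad or angle between shim_2_mid's own z axis and vertical above 3.06 rad) and height (world z) of shim_2_mid between 0.0203 and 0.03 m and contact force between the fingers and shim_2 below 0.1 N and linear speed of shim_2 below 0.01 m/s) or (x of stub_foot in the frame of shim_3_mid between -0.037 and 0.037 m and y of stub_foot in the frame of shim_3_mid between -0.01 and 0.01 m and (angle between shim_3_mid's own z axis and vertical below 0.08 rad or angle between shim_3_mid's own z axis and vertical above 3.06 rad) and height (world z) of shim_3_mid between 0.0203 and 0.03 m and contact force between the fingers and shim_3 below 0.1 N and linear speed of shim_3 below 0.01 m/s) or (x of stub_foot in the frame of shim_4_mid between -0.037 and 0.037 m and y of stub_foot in the frame of shim_4_mid between -0.01 and 0.01 m and (angle between shim_4_mid's own z axis and vertical below 0.08 rad or angle between shim_4_mid's own z axis and vertical above 3.06 rad) and height (world z) of shim_4_mid between 0.0203 and 0.03 m and contact force between the fingers and shim_4 below 0.1 N and linear speed of shim_4 below 0.01 m/s) or (x of stub_foot in the frame of shim_5_mid between -0.037 and 0.037 m and y of stub_foot in the frame of shim_5_mid between -0.01 and 0.01 m and (angle between shim_5_mid's own z axis and vertical below 0.08 rad or angle between shim_5_mid's own z axis and vertical above 3.06 rad) and height (world z) of shim_5_mid between 0.0203 and 0.03 m and contact force between the fingers and shim_5 below 0.1 N and linear speed of shim_5 below 0.01 m/s))), for 0.2 s.
At the end, for the whole second after the job is handed in: Gap above the stack under 4.2 mm; shims and packer lie flat under the short foot (its middle 8 mm or more from their ends, within 10 mm of their middle line), spare shims over 120 mm from it; polisher still, tilt under 0.035 rad; lens box upright on the worktop, over 100 mm from the foot (all of step 1 and all of step 3 and velocity of joint rocker below 0.05 rad/s and value of joint rocker below 0.035 rad); the robot touches nothing.
It fails at once if the lens clock is moved by more than 25 mm (distance of lens_clock from where it was at the start of the episode above 0.025 m).
It fails at once if the nose pad tin is moved by more than 25 mm (distance of nose_pad_tin from where it was at the start of the episode above 0.025 m).
It fails at once if the buff block is moved by more than 25 mm (distance of buff_block from where it was at the start of the episode above 0.025 m).
Of packer_thin, packer_thick only 1 to 1 are there at a start; the rules pass over those that are not, and their reading is None.
Of shim_1, shim_2, shim_3, shim_4, shim_5 only 4 to 5 are there at a start; the rules pass over those that are not, and their reading is None.
At some moment in a run one of lens_box may be knocked a few centimetres aside while the robot is not near it.
Once in a run the grip may slacken for a moment while it holds something.
It also fails if it takes over 210 s, if anything falls off the work surface, if the arm or the gripper's body presses on something with over 40 N, if the wrist force passes 120 N, or if a joint passes its speed limit or range.

## Working session

There is one attempt and no reset: what is moved stays moved. The work goes in short steps, Python scripts to look and compute and a shell command to move; the robot and the scene stay as the last step left them, time stands still between calls to the robot, and variables do not carry over. Pictures are saved under pics/ and viewed, at most 14 in all, crops included, and the job is handed in when it is done.

```bash
ls; mkdir -p pics; cat > h.py <<'E'
import numpy as np, cv2
from plant import r, optics, workorder
def snap(n,f):
    c=optics.get_calibration(n); p,d=optics.snapshot(n); cv2.imwrite(f'pics/{f}.png',p[:,:,::-1]); np.savez(f'pics/{f}.npz',p=p,d=d,E=c['extrinsics'],k=[c['fx'],c['fy'],c['cx'],c['cy']]); return load(f)
def load(f):
    z=np.load(f'pics/{f}.npz'); return z['p'],z['d'],z['E'],z['k']
def ray(E,k,u,v,z):
    R,t=E[:3,:3],E[:3,3]; o=-R.T@t; d=R.T@np.array([(u-k[2])/k[0],(v-k[3])/k[1],1]); return o+d*(z-o[2])/d[2]
def pts(d,E,k):
    v,u=np.indices(d.shape); c=np.stack([(u-k[2])/k[0]*d,(v-k[3])/k[1]*d,d],-1); return (c-E[:3,3])@E[:3,:3]
E
python3 - <<'E'
from h import *
for n in ('top','side'):
    p,d,E,k=snap(n,n+'0'); print(n,np.round(E,3).tolist(),np.round(k,1))
s=r.get_state();print(s,r.grip_point_offset)
E
```

```text
pics
top [[-0.009, -1.0, 0.008, -0.002], [-0.996, 0.008, -0.085, 0.544], [0.085, -0.008, -0.996, 1.348], [0.0, 0.0, 0.0, 1.0]] [594.4 594.4 308.3 242.3]
side [[0.911, 0.412, -0.008, -0.508], [0.343, -0.77, -0.538, -0.166], [-0.228, 0.488, -0.843, 1.211], [0.0, 0.0, 0.0, 1.0]] [486.1 486.1 325.  233.7]
{'clock': 0.1, 'q': array([-1.1662435 ,  0.6899031 , -0.19449564,  1.56625214,  0.15729879,
        0.90248248, -0.21508926]), 'qd': array([-0.00013136, -0.00295512, -0.00056877, -0.00410012,  0.00054757,
        0.00156113,  0.00276814]), 'joint_torque': array([-3.10199415e-03, -5.28497279e+01, -1.27147302e+00, -1.53834915e+01,
       -5.26276999e-02,  2.02842755e-03,  3.16720798e-05]), 'tool_pos': array([0.22629379, 0.58198175, 0.23798452]), 'eef_rot': array([ 1.84282575e-01,  9.82872956e-01, -8.23525273e-04, -8.66272699e-05]), 'contact_force': array([ 0.06590841,  0.36597028, -0.19338101]), 'moment': array([-0.0005801 ,  0.04725209, -0.00305807]), 'finger_force': 0.0, 'opening': 0.9966986074335006} -0.0187
```

View pics/top0.png

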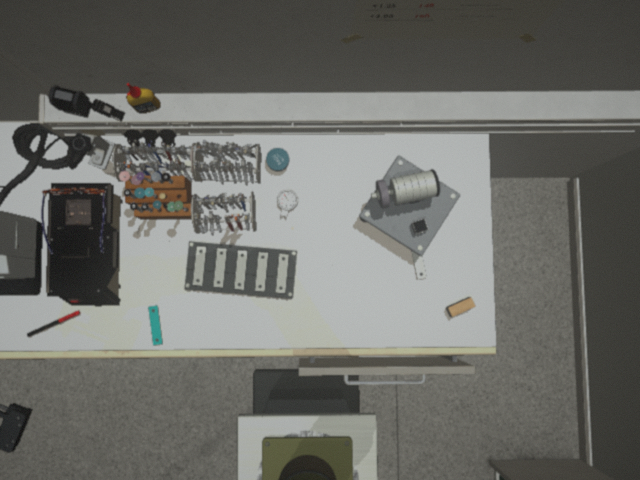

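View pics/side0.png

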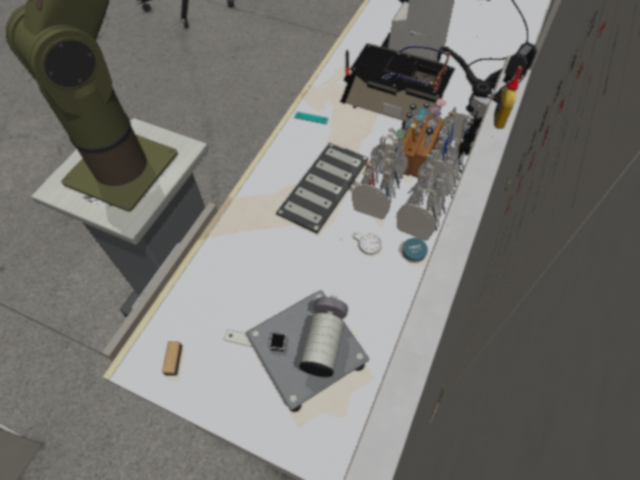

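The top view shows the die with five shims at about (242,270), the polisher plate with its front corner at (420,255), the packer at (421,268) and the lens box at (420,227). The buff block, dial and tin are at (460,307), (287,202) and (277,160).

```bash
python3 - <<'E'
from h import *
p,d,E,k=load('top0')
P=pts(d,E,k)
hsv=cv2.cvtColor(p,cv2.COLOR_RGB2HSV); g=cv2.cvtColor(p,cv2.COLOR_RGB2GRAY)
# height-based plate mask
def rect(m,z,name,n=1):
    cs,_=cv2.findContours(m.astype(np.uint8),cv2.RETR_EXTERNAL,cv2.CHAIN_APPROX_NONE)
    for c in sorted(cs,key=cv2.contourArea)[::-1][:n]:
        w=np.array([ray(E,k,u,v,z)[:2] for u,v in c[:,0]]).astype(np.float32)
        (cx,cy),(a,b),t=cv2.minAreaRect(w); print(name,round(cx,4),round(cy,4),'size',round(a,4),round(b,4),'ang',round(t,2))
box=np.zeros(g.shape,bool); box[140:270,345:475]=1
rect(box&(abs(P[...,2]-.051)<.008),.051,'plate')
rect(box&(P[...,2]>.03),.051,'plate+motor')
die=np.zeros(g.shape,bool); die[230:310,175:305]=1
dm=die&(g<110); rect(cv2.morphologyEx(dm.astype(np.uint8),cv2.MORPH_CLOSE,np.ones((5,5))),.014,'die')
rect(die&(g>125)&(cv2.erode(cv2.morphologyEx(dm.astype(np.uint8),cv2.MORPH_CLOSE,np.ones((15,15))),np.ones((3,3)))>0),.015,'shim',6)
lb=np.zeros(g.shape,bool); lb[212:242,405:435]=1
rect(lb&(g<55),.068,'box'); print('g',g[227,415:426],g[240,400:440:5])
for (u,v) in [(361,214),(400,156),(460,195),(420,255)]: print(ray(E,k,u,v,.051))
for (u,v) in [(421,258),(421,279)]: print('pack',P[v,u],ray(E,k,u,v,.008))
o=np.vstack([cv2.resize(p[140:320,340:480],None,fx=4,fy=4)[:, :]])
s=cv2.resize(p[232:308,180:302],None,fx=4,fy=4)
cv2.imwrite('pics/c1.png',np.hstack([cv2.resize(o,(466,600)),cv2.copyMakeBorder(cv2.resize(s,(330,206)),0,394,0,0,0)])[:,:,::-1])
E
```

```text
plate 0.6247 -0.2373 size 0.1694 0.1699 ang 56.56
plate+motor 0.6325 -0.2375 size 0.1789 0.1857 ang 57.12
die 0.4837 0.1506 size 0.249 0.1146 ang 84.23
shim 0.558 0.2105 size 0.086 0.0303 ang 89.53
shim 0.4743 0.0548 size 0.0209 0.0889 ang 84.54
shim 0.4937 0.2459 size 0.0212 0.0892 ang 84.43
shim 0.4892 0.1982 size 0.021 0.0888 ang 84.34
shim 0.4839 0.1501 size 0.0209 0.09 ang 84.36
shim 0.4789 0.1026 size 0.021 0.0881 ang 84.55
box 0.5763 -0.2563 size 0.0184 0.0207 ang 17.96
g [61 52 55 57 52 51 54 52 51 57 56] [122 127 126 127 127 126 121 183]
[ 0.60543309 -0.12686074  0.051     ]
[ 0.7385592  -0.21845399  0.051     ]
[ 0.64725474 -0.3533692   0.051     ]
[ 0.51106614 -0.25865575  0.051     ]
pack [ 0.50698292 -0.27025218  0.00302576] [ 0.50670096 -0.26926664  0.008     ]
pack [ 0.45809714 -0.27024327 -0.00316758] [ 0.45785905 -0.26804057  0.008     ]
```

View pics/c1.png

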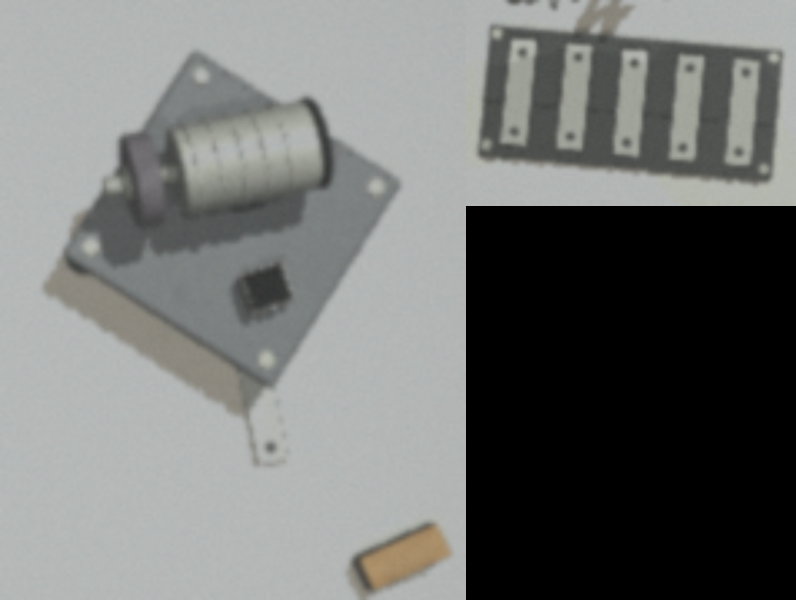

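```bash
R='{"grip":1,"tx":-2.55,"ty":-2.72}'; python3 -m creep '[{"grip":1,"tx":-2.55,"ty":-2.72},{"grip":1,"tx":-2.55,"ty":-2.72},{"grip":1,"tx":-2.55,"ty":-2.72},{"grip":1,"tx":-2.55,"ty":-2.72},{"grip":1,"tx":-2.55,"ty":-2.72},{"grip":1,"tx":-2.55,"ty":-2.72},{"grip":1,"tx":-2.55,"ty":-2.72},{"grip":1,"tx":-2.55,"ty":-2.72}]'
python3 -m creep '[{"grip":1,"tx":-2.55,"ty":-2.72},{"grip":1,"tx":-2.55,"ty":-2.72},{"grip":1,"tx":-2.55,"ty":-2.72},{"grip":1,"tx":-2.55,"ty":-2.72},{"grip":1,"tx":-2.55,"ty":-2.72},{"grip":1,"tx":-2.55,"ty":-2.72},{"grip":1,"tx":-2.55,"ty":-2.72},{"grip":1,"tx":-2.55,"ty":-2.72}]'
cat >> h.py <<'E'
def where():
    from scipy.spatial.transform import Rotation as Q
    s=r.get_state(); M=Q.from_quat(s['eef_rot']).as_matrix(); p=np.array(s['tool_pos']); yh=np.degrees(np.arctan2(M[1,1],M[0,1])); return p,M,yh
def go(x,y,z,yh):
    p,M,h=where(); d=M.T@(np.array([x,y,z])-p)*100; print('at',np.round(p,4),'yh',round(h,2),'tilt',np.round(M[:2,2],4),'-> shift cm',np.round(d,2),'spin(after)',round(((h-yh)+90)%180-90,2),'F',np.round(r.get_state()['contact_force'],1),'op',round(r.get_state()['opening'],3))
E
python3 -c "from h import *; go(.56,-.25,.26,108)"
```

```text
at [0.2263 0.582  0.238 ] yh 68.76 tilt [-0.0005 -0.0016] -> shift cm [-61.24 -65.46  -2.09] spin(after) -39.24 F [ 0.1  0.4 -0.2] op 0.997$[0]: bad value
$[0]: bad value
```

```bash
python3 -m creep '[{"grip":1,"tx":-2.55,"ty":-2.72,"tz":0,"spin":0},{"grip":1,"tx":-2.55,"ty":-2.72,"tz":0,"spin":0},{"grip":1,"tx":-2.55,"ty":-2.72,"tz":0,"spin":0},{"grip":1,"tx":-2.55,"ty":-2.72,"tz":0,"spin":0},{"grip":1,"tx":-2.55,"ty":-2.72,"tz":0,"spin":0},{"grip":1,"tx":-2.55,"ty":-2.72,"tz":0,"spin":0},{"grip":1,"tx":-2.55,"ty":-2.72,"tz":0,"spin":0},{"grip":1,"tx":-2.55,"ty":-2.72,"tz":0,"spin":0}]'
python3 -c "from h import *; go(.56,-.25,.26,108)"
```

```text
clock: 0.77
tool_pos: [0.338, 0.3039, 0.2386]
eef_rot: [0.184, 0.983, -0.0, -0.0]
contact_force: [0.7, -0.1, 0.6]
opening: 1.002
finger_force: 0.0
at [0.338  0.3039 0.2386] yh 68.78 tilt [-0.0002 -0.0004] -> shift cm [-40.75 -43.6   -2.12] spin(after) -39.22 F [ 0.7 -0.1  0.6] op 1.002
```

```bash
python3 -m creep '[{"grip":1,"tx":-2.5,"ty":-2.7,"tz":0,"spin":0},{"grip":1,"tx":-2.5,"ty":-2.7,"tz":0,"spin":0},{"grip":1,"tx":-2.5,"ty":-2.7,"tz":0,"spin":0},{"grip":1,"tx":-2.5,"ty":-2.7,"tz":0,"spin":0},{"grip":1,"tx":-2.5,"ty":-2.7,"tz":0,"spin":0},{"grip":1,"tx":-2.5,"ty":-2.7,"tz":0,"spin":0},{"grip":1,"tx":-2.5,"ty":-2.7,"tz":0,"spin":0},{"grip":1,"tx":-2.5,"ty":-2.7,"tz":0,"spin":0}]'
python3 -m creep '[{"grip":1,"tx":-2.5,"ty":-2.7,"tz":-0.3,"spin":0},{"grip":1,"tx":-2.5,"ty":-2.7,"tz":-0.3,"spin":0},{"grip":1,"tx":-2.5,"ty":-2.7,"tz":-0.3,"spin":0},{"grip":1,"tx":-2.5,"ty":-2.7,"tz":-0.3,"spin":0},{"grip":1,"tx":-2.5,"ty":-2.7,"tz":-0.3,"spin":0},{"grip":1,"tx":-2.5,"ty":-2.7,"tz":-0.3,"spin":0},{"grip":1,"tx":-2.5,"ty":-2.7,"tz":-0.3,"spin":0},{"grip":1,"tx":-2.5,"ty":-2.7,"tz":-0.3,"spin":0}]'
python3 -m creep '[{"grip":1,"tx":0,"ty":0,"tz":0,"spin":-6.5},{"grip":1,"tx":0,"ty":0,"tz":0,"spin":-6.5},{"grip":1,"tx":0,"ty":0,"tz":0,"spin":-6.5},{"grip":1,"tx":0,"ty":0,"tz":0,"spin":-6.5},{"grip":1,"tx":0,"ty":0,"tz":0,"spin":-6.5},{"grip":1,"tx":0,"ty":0,"tz":0,"spin":-6.5},{"grip":1,"tx":0,"ty":0,"tz":0,"spin":0},{"grip":1,"tx":0,"ty":0,"tz":0,"spin":0}]'
python3 -c "from h import *; go(.56,-.25,.26,108); p,d,E,k=snap('wrist','w1'); print(np.round(E,3).tolist(),k)"
```

```text
clock: 1.43
tool_pos: [0.446, 0.0301, 0.2386]
eef_rot: [0.184, 0.983, -0.0, -0.0]
contact_force: [1.9, 0.0, 0.3]
opening: 0.998
finger_force: 0.0
clock: 2.1
tool_pos: [0.554, -0.2437, 0.2625]
eef_rot: [0.185, 0.983, 0.0, -0.0]
contact_force: [-0.2, 0.3, -0.4]
opening: 1.0
finger_force: 0.0
clock: 2.77
tool_pos: [0.5537, -0.2418, 0.2623]
eef_rot: [-0.153, 0.988, 0.0, -0.0]
contact_force: [0.1, -0.0, 0.0]
opening: 1.001
finger_force: 0.0
at [ 0.5537 -0.2418  0.2623] yh 107.57 tilt [-0.0007  0.0007] -> shift cm [-0.35 -0.97  0.22] spin(after) -0.43 F [ 0.1 -0.   0. ] op 1.001
[[-0.302, 0.953, 0.001, 0.397], [0.91, 0.288, 0.3, -0.484], [0.285, 0.091, -0.954, 0.276], [0.0, 0.0, 0.0, 1.0]] [356.64945225 356.64945225 321.46095273 234.13112696]
```

View pics/w1.png

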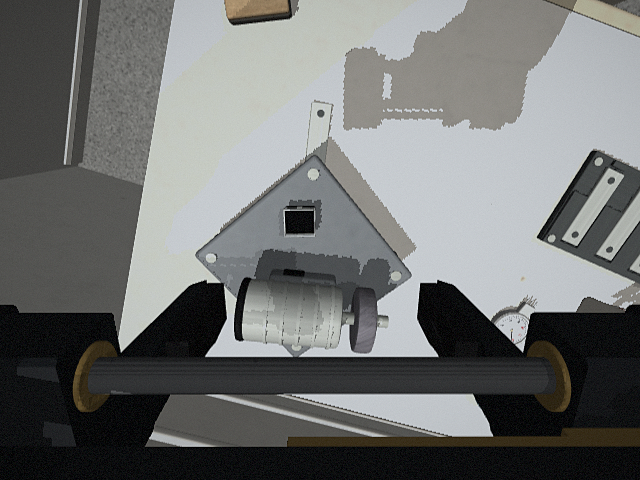

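The wrist view shows the plate's front corner at (315,153), the box at (299,220), the packer's end eyelet at (320,114) and the die on the right.

```bash
cat >> h.py <<'E'
def rects(m,E,k,z,name,n=1,amin=20):
    cs,_=cv2.findContours(m.astype(np.uint8),cv2.RETR_EXTERNAL,cv2.CHAIN_APPROX_NONE); out=[]
    for c in sorted(cs,key=cv2.contourArea)[::-1][:n]:
        if cv2.contourArea(c)<amin: continue
        w=np.array([ray(E,k,u,v,z)[:2] for u,v in c[:,0]]).astype(np.float32)
        (cx,cy),(a,b),t=cv2.minAreaRect(w); out.append((cx,cy,a,b,t)); print(name,'c',round(cx,4),round(cy,4),'size',round(a,4),round(b,4),'ang',round(t,2))
    return out
E
python3 - <<'E'
from h import *
p,d,E,k=load('w1'); P=pts(d,E,k); g=cv2.cvtColor(p,cv2.COLOR_RGB2GRAY)
print('cam',-E[:3,:3].T@E[:3,3])
b=np.zeros(g.shape,bool); b[195:245,275:325]=1
rects(b&(g<45),E,k,.065,'box dark')
print('box z',[np.round(P[v,u],4).tolist() for u,v in ((290,215),(299,222),(308,228))])
pk=np.zeros(g.shape,bool); pk[95:160,300:335]=1
print('pack',[(u,v,g[v,u],np.round(P[v,u],4).tolist()) for u,v in ((318,107),(321,125),(317,140),(317,150),(340,110),(290,110))])
for u,v in ((315,153),(195,252),(412,275)): print('corner',ray(E,k,u,v,.051))
for u,v in ((314,174),(210,258),(396,275)): print('bolt',ray(E,k,u,v,.052))
for u,v in ((310,101),(332,104)): print('packend',ray(E,k,u,v,.0075))
pl=(abs(P[...,2]-.051)<.006)&(np.hypot(P[...,0]-.6247,P[...,1]+.237)<.14)
rects(pl,E,k,.051,'plate')
c=cv2.resize(p[90:250,230:400],None,fx=4,fy=4); 
o=cv2.resize(p[140:340,520:640],None,fx=3,fy=3); cv2.imwrite('pics/c2.png',cv2.resize(c,(637,600))[:,:,::-1])
E
```

```text
cam [ 0.48121771 -0.26410067  0.40753887]
box dark c 0.5785 -0.2564 size 0.0227 0.028 ang 17.57
box z [[0.5749, -0.267, 0.0622], [0.5791, -0.2564, 0.0623], [0.5829, -0.2459, 0.0605]]
pack [(318, 107, np.uint8(198), [0.4676, -0.2719, 0.0041]), (321, 125, np.uint8(200), [0.4841, -0.2634, 0.0023]), (317, 140, np.uint8(200), [0.5004, -0.2628, 0.004]), (317, 150, np.uint8(121), [0.5106, -0.2596, 0.0043]), (340, 110, np.uint8(203), [0.4632, -0.2484, -0.0007]), (290, 110, np.uint8(198), [0.4795, -0.3, -0.0004])]
corner [ 0.51052006 -0.2611393   0.051     ]
corner [ 0.64751444 -0.35228991  0.051     ]
corner [ 0.60258549 -0.12208331  0.051     ]
bolt [ 0.53020513 -0.2560417   0.052     ]
bolt [ 0.64893795 -0.33541868  0.052     ]
bolt [ 0.6074794  -0.13902319  0.052     ]
packend [ 0.46456657 -0.28168458  0.0075    ]
packend [ 0.46039547 -0.25869364  0.0075    ]
plate c 0.627 -0.2374 size 0.1682 0.1683 ang 56.56
```

View pics/c2.png

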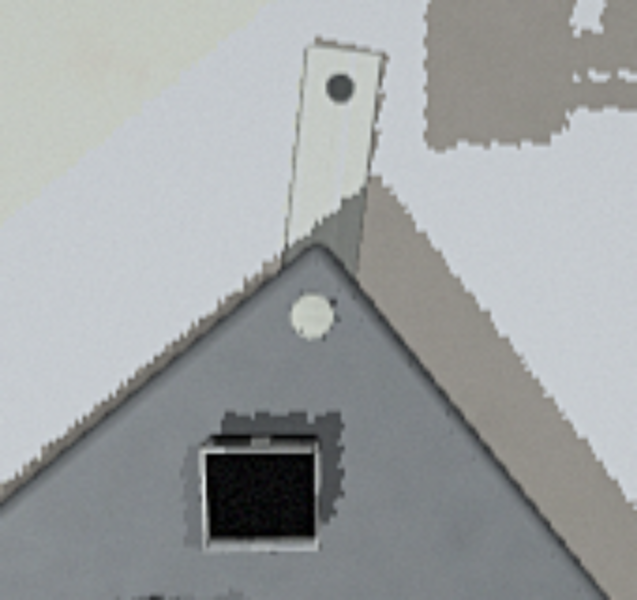

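```bash
python3 - <<'E'
from h import *
p,d,E,k=load('w1'); P=pts(d,E,k)
m=(P[...,2]>.1)&(P[...,2]<.14)&(np.hypot(P[...,0]-.626,P[...,1]+.237)<.12)
a=np.radians(17.6); q=(P[m][:,:2]-[.578,-.256])@np.array([[np.cos(a),-np.sin(a)],[np.sin(a),np.cos(a)]])
print('min fwd dist of motor parts >100mm',np.percentile(q[:,0],[1,5,50]))
go(.578,-.256,.057,107.6)
E
```

```text
min fwd dist of motor parts >100mm [0.05284451 0.05617878 0.07493898]
at [ 0.5538 -0.2418  0.2624] yh 107.57 tilt [-0.0006  0.0004] -> shift cm [-1.89 -2.1  20.53] spin(after) -0.03 F [-0.   0.7  0.3] op 1.0
```

```bash
python3 -m creep '[{"grip":1,"tx":-1.0,"ty":-1.0,"tz":3,"spin":0},{"grip":1,"tx":-0.9,"ty":-1.1,"tz":3,"spin":0},{"grip":1,"tx":0,"ty":0,"tz":3,"spin":0},{"grip":0.3,"tx":0,"ty":0,"tz":3,"spin":0},{"grip":0.3,"tx":0,"ty":0,"tz":3,"spin":0},{"grip":0.3,"tx":0,"ty":0,"tz":2,"spin":0},{"grip":0.3,"tx":0,"ty":0,"tz":0,"spin":0},{"grip":0.3,"tx":0,"ty":0,"tz":0,"spin":0}]' 10
python3 -c "from h import *; go(.578,-.256,.056,107.6); snap('wrist','w2')"
```

```text
clock: 3.48
tool_pos: [0.5781, -0.2557, 0.0921]
eef_rot: [-0.154, 0.988, 0.0, -0.001]
contact_force: [1.1, -0.2, 0.1]
opening: 0.66
finger_force: 0.0
at [ 0.5781 -0.2557  0.0921] yh 107.69 tilt [-0.0019  0.0004] -> shift cm [ 0.01 -0.03  3.61] spin(after) 0.09 F [ 1.1 -0.2  0.1] op 0.66
```

View pics/w2.png

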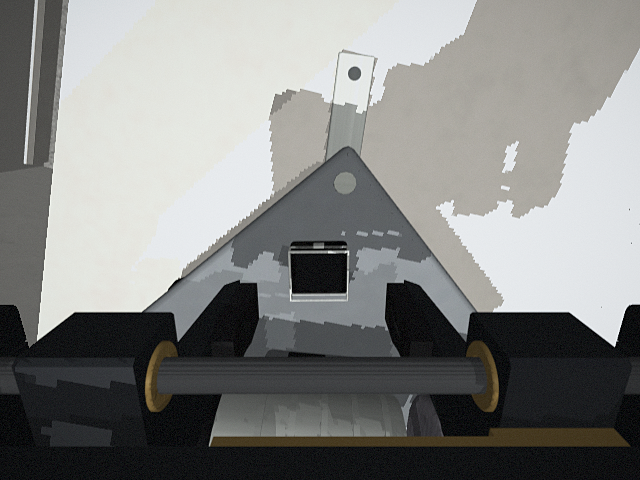

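The box is centred between the fingers at (319,272); the bolt above the foot is at (345,183) and the packer end is at (357,52).

```bash
python3 - <<'E'
from h import *
p,d,E,k=load('w2'); P=pts(d,E,k); g=cv2.cvtColor(p,cv2.COLOR_RGB2GRAY)
for z in (.062,.068): print('box c',ray(E,k,319,271,z),ray(E,k,291,271,z)-ray(E,k,348,271,z))
print('bolt',ray(E,k,345,183,.052),'corner',ray(E,k,348,147,.051))
for z in (.005,.01):
  e=[ray(E,k,u,v,z) for u,v in ((341,50),(377,56))]; print('end w',np.linalg.norm(e[0]-e[1]),'mid',(e[0]+e[1])/2,'heading',np.degrees(np.arctan2(*(e[1]-e[0])[[1,0]]))-90)
for u,v in ((341,50),(377,56)): pass
for nm,sl in (('pack',(slice(60,68),slice(350,365))),('tabL',(slice(60,68),slice(300,325))),('tabR',(slice(30,45),slice(385,400)))): print(nm,np.median(P[sl][...,2]))
print('eyelet',ray(E,k,354,73,.005))
E
```

```text
box c [ 0.57802822 -0.25621234  0.062     ] [ 0.00922173 -0.02892624  0.        ]
box c [ 0.57555843 -0.25695953  0.068     ] [ 0.00890636 -0.02793701  0.        ]
bolt [ 0.53066241 -0.25706267  0.052     ] corner [ 0.51294086 -0.26142684  0.051     ]
end w 0.021556543699994126 mid [ 0.46171985 -0.26866222  0.005     ] heading 9.184668831111978
end w 0.021092857681681017 mid [ 0.4626682  -0.26886439  0.01      ] heading 9.184668831112006
pack 0.004255028653793612
tabL -0.0008060873256901678
tabR -0.0006171136787617922
eyelet [ 0.47283901 -0.26792254  0.005     ]
```

```bash
python3 -m creep '[{"grip":0.3,"tx":0,"ty":0,"tz":1.8,"spin":0},{"grip":0.3,"tx":0,"ty":0,"tz":1.8,"spin":0},{"grip":0.3,"tx":0,"ty":0,"tz":0,"spin":0},{"grip":-1,"tx":0,"ty":0,"tz":0,"spin":0},{"grip":-1,"tx":0,"ty":0,"tz":0,"spin":0},{"grip":-1,"tx":0,"ty":0,"tz":0,"spin":0},{"grip":-1,"tx":0,"ty":0,"tz":0,"spin":0},{"grip":-1,"tx":0,"ty":0,"tz":0,"spin":0}]' 10
python3 -m creep '[{"grip":-1,"tx":0,"ty":0,"tz":-2,"spin":0},{"grip":-1,"tx":0,"ty":0,"tz":-3,"spin":0},{"grip":-1,"tx":0,"ty":0,"tz":0,"spin":0}]' 10
```

```text
clock: 4.2
tool_pos: [0.5793, -0.2563, 0.0579]
eef_rot: [-0.154, 0.988, -0.0, 0.001]
contact_force: [-0.3, 0.8, 4.8]
opening: 0.353
finger_force: 10.0
clock: 4.45
tool_pos: [0.5818, -0.2567, 0.1117]
eef_rot: [-0.154, 0.988, -0.002, 0.004]
contact_force: [0.8, -0.3, -0.2]
opening: 0.346
finger_force: 10.0
```

```bash
python3 -m creep '[{"grip":-1,"tx":-0.4,"ty":3.2,"tz":0,"spin":0},{"grip":-1,"tx":-0.4,"ty":3.5,"tz":0,"spin":0},{"grip":-1,"tx":-0.4,"ty":3.5,"tz":0,"spin":0},{"grip":-1,"tx":-0.4,"ty":3.5,"tz":0,"spin":0},{"grip":-1,"tx":-0.4,"ty":3.5,"tz":0,"spin":0},{"grip":-1,"tx":-0.4,"ty":3.5,"tz":0,"spin":0},{"grip":-1,"tx":0,"ty":0,"tz":2,"spin":0},{"grip":-1,"tx":0,"ty":0,"tz":0,"spin":0}]' 10
python3 -c "from h import *; go(.54,-.05,.007,107.6); snap('wrist','w3')"
```

```text
clock: 5.12
tool_pos: [0.5369, -0.0485, 0.0852]
eef_rot: [-0.157, 0.988, 0.001, -0.001]
contact_force: [-0.5, -0.3, -0.9]
opening: 0.347
finger_force: 10.0
at [ 0.5369 -0.0485  0.0852] yh 108.07 tilt [-0.003   0.0013] -> shift cm [-0.26 -0.26  7.82] spin(after) 0.47 F [-0.5 -0.3 -0.9] op 0.347
```

View pics/w3.png

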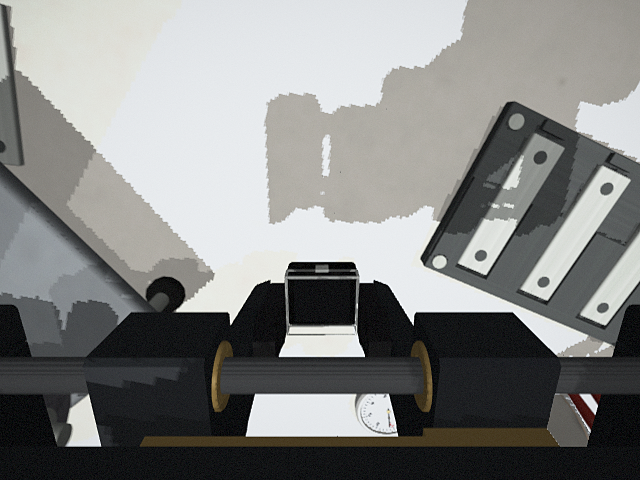

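The box is held level between the fingers at (321,300), with clear worktop below it.

```bash
python3 -m creep '[{"grip":-1,"tx":0,"ty":0,"tz":2.5,"spin":0},{"grip":-1,"tx":0,"ty":0,"tz":2.5,"spin":0},{"grip":-1,"tx":0,"ty":0,"tz":1.5,"spin":0},{"grip":-1,"tx":0,"ty":0,"tz":0.7,"spin":0},{"grip":-1,"tx":0,"ty":0,"tz":0.4,"spin":0},{"grip":-1,"tx":0,"ty":0,"tz":0,"spin":0},{"grip":-1,"tx":0,"ty":0,"tz":0,"spin":0},{"grip":-1,"tx":0,"ty":0,"tz":0,"spin":0}]' 10
```

```text
clock: 5.83
tool_pos: [0.539, -0.0519, 0.0117]
eef_rot: [-0.154, 0.988, -0.0, 0.001]
contact_force: [0.6, -0.8, 0.2]
opening: 0.351
finger_force: 10.0
```

```bash
python3 -m creep '[{"grip":-1,"tx":0,"ty":0,"tz":0.2,"spin":0},{"grip":-1,"tx":0,"ty":0,"tz":0.2,"spin":0},{"grip":-1,"tx":0,"ty":0,"tz":0,"spin":0},{"grip":-1,"tx":0,"ty":0,"tz":0,"spin":0}]' 10
```

```text
clock: 6.17
tool_pos: [0.5387, -0.0515, 0.007]
eef_rot: [-0.154, 0.988, -0.0, 0.0]
contact_force: [-0.4, -0.4, 0.9]
opening: 0.349
finger_force: 10.0
```

```bash
python3 -m creep '[{"grip":0,"tx":0,"ty":0,"tz":0,"spin":0},{"grip":0,"tx":0,"ty":0,"tz":0,"spin":0},{"grip":0,"tx":0,"ty":0,"tz":0,"spin":0},{"grip":0,"tx":0,"ty":0,"tz":-1,"spin":0},{"grip":0,"tx":0,"ty":0,"tz":-3,"spin":0},{"grip":0,"tx":0,"ty":0,"tz":-4,"spin":0},{"grip":0,"tx":0,"ty":0,"tz":-2,"spin":6.5},{"grip":0,"tx":0,"ty":0,"tz":0,"spin":0}]' 10
python3 -c "
from h import *; go(.530,-.257,.1,101)
p,d,E,k=snap('wrist','w4'); g=cv2.cvtColor(p,cv2.COLOR_RGB2GRAY); P=pts(d,E,k); m=(np.hypot(P[...,0]-.54,P[...,1]+.05)<.04)&(g<50)&(P[...,2]<.03)&(P[...,2]>-.01)
rects(m,E,k,.015,'box'); print(np.median(P[m],0))"
```

```text
clock: 6.83
tool_pos: [0.5409, -0.0514, 0.1114]
eef_rot: [-0.096, 0.995, -0.0, 0.004]
contact_force: [0.5, -0.9, 0.4]
opening: 0.496
finger_force: 0.0
at [ 0.5409 -0.0514  0.1114] yh 101.0 tilt [0.008  0.0004] -> shift cm [  5.01 -19.97   1.13] spin(after) 0.0 F [ 0.5 -0.9  0.4] op 0.496
box c 0.5368 -0.0512 size 0.0231 0.0286 ang 17.77
[ 0.53713219 -0.05108729  0.01074039]
```

Box is standing on the worktop. Now to the press spot.

```bash
python3 -m creep '[{"grip":-1,"tx":0.8,"ty":-3.3,"tz":0,"spin":0},{"grip":-1,"tx":0.8,"ty":-3.3,"tz":0,"spin":0},{"grip":-1,"tx":0.8,"ty":-3.3,"tz":0,"spin":0},{"grip":-1,"tx":0.8,"ty":-3.3,"tz":0,"spin":0},{"grip":-1,"tx":0.8,"ty":-3.4,"tz":0,"spin":0},{"grip":-1,"tx":0.8,"ty":-3.4,"tz":0,"spin":0},{"grip":-1,"tx":0,"ty":0,"tz":2,"spin":0},{"grip":-1,"tx":0,"ty":0,"tz":0,"spin":0}]' 10
python3 -c "from h import *; go(.530,-.257,.06,101)"
```

```text
clock: 7.55
tool_pos: [0.5267, -0.26, 0.0832]
eef_rot: [-0.096, 0.995, 0.0, -0.003]
contact_force: [-0.2, 0.5, -0.5]
opening: 0.005
finger_force: 0.0
at [ 0.5267 -0.26    0.0832] yh 101.02 tilt [-0.0062  0.0002] -> shift cm [-0.39  0.23  2.32] spin(after) 0.02 F [-0.2  0.5 -0.5] op 0.005
```

```bash
python3 -m creep '[{"grip":-1,"tx":-0.2,"ty":0.2,"tz":1.5,"spin":0},{"grip":-1,"tx":0,"ty":0,"tz":1.2,"spin":0},{"grip":-1,"tx":0,"ty":0,"tz":0.5,"spin":0},{"grip":-1,"tx":0,"ty":0,"tz":0.5,"spin":0},{"grip":-1,"tx":0,"ty":0,"tz":0.5,"spin":0},{"grip":-1,"tx":0,"ty":0,"tz":0.3,"spin":0},{"grip":-1,"tx":0,"ty":0,"tz":0,"spin":0},{"grip":-1,"tx":0,"ty":0,"tz":0,"spin":0}]' 10
python3 -m creep '[{"grip":-1,"tx":0,"ty":0,"tz":0.3,"spin":0},{"grip":-1,"tx":0,"ty":0,"tz":0.2,"spin":0},{"grip":-1,"tx":0,"ty":0,"tz":0,"spin":0}]'
```

```text
clock: 8.22
tool_pos: [0.5322, -0.2545, 0.0419]
eef_rot: [-0.098, 0.995, 0.0, 0.0]
contact_force: [-1.0, 0.0, 1.6]
opening: 0.007
finger_force: 0.8
clock: 8.47
tool_pos: [0.532, -0.2548, 0.0364]
eef_rot: [-0.098, 0.995, -0.0, 0.0]
contact_force: [-0.2, -0.5, -0.6]
opening: 0.003
finger_force: 0.0
```

```bash
python3 -m creep '[{"grip":-1,"tx":0,"ty":0,"tz":0.3,"spin":0},{"grip":-1,"tx":0,"ty":0,"tz":0.3,"spin":0},{"grip":-1,"tx":0,"ty":0,"tz":0.3,"spin":0},{"grip":-1,"tx":0,"ty":0,"tz":0.2,"spin":0},{"grip":-1,"tx":0,"ty":0,"tz":0,"spin":0},{"grip":-1,"tx":0,"ty":0,"tz":0,"spin":0}]'
python3 - <<'E'
from h import *
p,d,E,k=snap('wrist','w5');P=pts(d,E,k)
p,d,E,k=snap('side','s5'); cv2.imwrite('pics/s5c.png',cv2.resize(p[260:420,200:400],None,fx=3,fy=3)[:,:,::-1])
E
```

```text
clock: 8.97
tool_pos: [0.5322, -0.255, 0.033]
eef_rot: [-0.098, 0.995, -0.002, 0.001]
contact_force: [-15.1, 5.9, 63.3]
opening: 0.007
finger_force: 32.2
```

View pics/s5c.png

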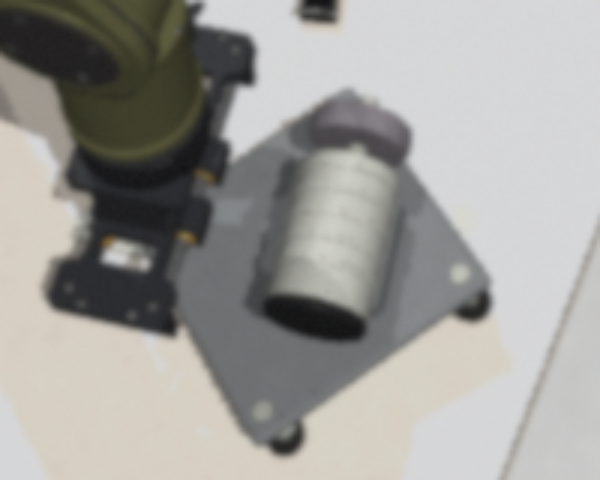

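```bash
python3 -m creep '[{"grip":-1,"tx":0,"ty":0,"tz":-2,"spin":0},{"grip":-1,"tx":0,"ty":0,"tz":-4,"spin":0},{"grip":-1,"tx":0,"ty":0,"tz":-4,"spin":0},{"grip":-0.3,"tx":0.2,"ty":3.2,"tz":0,"spin":0},{"grip":-0.3,"tx":0.2,"ty":3.2,"tz":0,"spin":0},{"grip":-0.3,"tx":0.2,"ty":3.2,"tz":0,"spin":0},{"grip":-0.3,"tx":0.2,"ty":3.2,"tz":0,"spin":0},{"grip":-0.3,"tx":0.2,"ty":3.2,"tz":0,"spin":0}]' 10
python3 -m creep '[{"grip":-0.3,"tx":0.2,"ty":3.2,"tz":0,"spin":0},{"grip":-0.3,"tx":0.2,"ty":3.2,"tz":0,"spin":0},{"grip":-0.3,"tx":0.2,"ty":3.2,"tz":0,"spin":0},{"grip":-0.3,"tx":0.2,"ty":3.2,"tz":0,"spin":0},{"grip":-0.3,"tx":0.2,"ty":3.2,"tz":0,"spin":0},{"grip":-0.3,"tx":0.2,"ty":0,"tz":0,"spin":5.6},{"grip":-0.3,"tx":0,"ty":0,"tz":0,"spin":5.6},{"grip":-0.3,"tx":0,"ty":0,"tz":0,"spin":5.5}]' 10
python3 -m creep '[{"grip":-0.3,"tx":0,"ty":0,"tz":0,"spin":0},{"grip":-0.3,"tx":0,"ty":0,"tz":0,"spin":0}]'
python3 -c "from h import *; go(.4494,.0572,.06,84.3); snap('wrist','w6')"
```

```text
clock: 9.73
tool_pos: [0.4908, -0.0984, 0.1259]
eef_rot: [-0.098, 0.995, 0.0, 0.001]
contact_force: [-0.0, 1.0, 0.4]
opening: 0.346
finger_force: 0.0
clock: 10.4
tool_pos: [0.4481, 0.0562, 0.1257]
eef_rot: [0.049, 0.999, 0.0, 0.001]
contact_force: [1.1, -0.0, 0.5]
opening: 0.349
finger_force: 0.0
clock: 10.57
tool_pos: [0.4482, 0.0551, 0.1257]
eef_rot: [0.046, 0.999, 0.0, 0.0]
contact_force: [-1.0, -0.5, 0.3]
opening: 0.352
finger_force: 0.0
at [0.4482 0.0551 0.1257] yh 84.72 tilt [0.0008 0.0002] -> shift cm [-0.1   0.21  6.57] spin(after) 0.42 F [-1.  -0.5  0.3] op 0.352
```

View pics/w6.png

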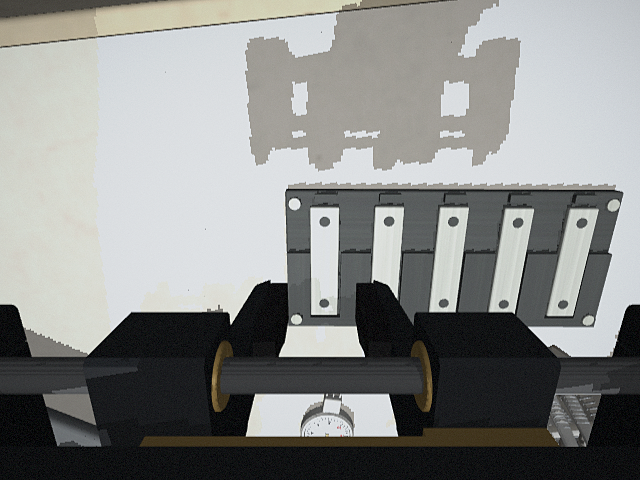

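Die in view: the shims' front halves (upper in the picture) are open. Shim 5 (nearest) is at (325,262), the next at (387,262).

```bash
python3 - <<'E'
from h import *
p,d,E,k=load('w6'); g=cv2.cvtColor(p,cv2.COLOR_RGB2GRAY)
m=np.zeros(g.shape,np.uint8); m[200:320,290:615]=1; m&=(g>140).astype(np.uint8); m=cv2.morphologyEx(m,cv2.MORPH_OPEN,np.ones((5,5)))
for s in rects(m,E,k,.015,'shim',5,500):
    pass
go(.449,.057,.0115,84.3)
E
```

```text
shim c 0.4761 0.0561 size 0.0212 0.0887 ang 84.8
shim c 0.4949 0.2462 size 0.0213 0.0882 ang 84.49
shim c 0.4839 0.1511 size 0.0214 0.0853 ang 84.52
shim c 0.4887 0.199 size 0.0213 0.0845 ang 84.55
shim c 0.4707 0.1045 size 0.0213 0.069 ang 84.57
at [0.4481 0.055  0.1257] yh 84.71 tilt [0.0006 0.0003] -> shift cm [-0.07  0.2  11.42] spin(after) 0.41 F [0.3 0.1 0.3] op 0.353
```

```bash
python3 -m creep '[{"grip":-0.3,"tx":-0.2,"ty":0.3,"tz":3,"spin":0.2},{"grip":-0.3,"tx":0,"ty":0,"tz":3,"spin":0},{"grip":-0.3,"tx":0,"ty":0,"tz":2.5,"spin":0},{"grip":-0.3,"tx":0,"ty":0,"tz":1.5,"spin":0},{"grip":-0.3,"tx":0,"ty":0,"tz":0.5,"spin":0},{"grip":-0.3,"tx":0,"ty":0,"tz":0,"spin":0},{"grip":-0.3,"tx":0,"ty":0,"tz":0,"spin":0},{"grip":-0.3,"tx":0,"ty":0,"tz":0,"spin":0}]' 30
python3 -c "from h import *; go(.4506,.058,.0115,84.55)"
```

```text
clock: 11.28
tool_pos: [0.4513, 0.0577, 0.025]
eef_rot: [0.049, 0.999, -0.0, -0.001]
contact_force: [-0.4, -0.8, 0.9]
opening: 0.352
finger_force: 0.0
at [0.4513 0.0577 0.025 ] yh 84.36 tilt [-0.0022 -0.0001] -> shift cm [0.07 0.02 1.35] spin(after) -0.19 F [-0.4 -0.8  0.9] op 0.352
```

```bash
python3 -m creep '[{"grip":-0.3,"tx":0,"ty":0,"tz":0.7,"spin":0},{"grip":-0.3,"tx":0,"ty":0,"tz":0.6,"spin":0},{"grip":-0.3,"tx":0,"ty":0,"tz":0,"spin":0},{"grip":-0.3,"tx":0,"ty":0,"tz":0,"spin":0}]' 30
```

```text
clock: 11.62
tool_pos: [0.4519, 0.0575, 0.016]
eef_rot: [0.049, 0.999, -0.001, -0.003]
contact_force: [0.2, 0.0, 0.1]
opening: 0.347
finger_force: 0.0
```

```bash
python3 -m creep '[{"grip":-0.3,"tx":0,"ty":0,"tz":0,"spin":0},{"grip":-0.3,"tx":0,"ty":0,"tz":0,"spin":0},{"grip":-0.3,"tx":0,"ty":0,"tz":0,"spin":0},{"grip":-0.3,"tx":0,"ty":0,"tz":0,"spin":0}]' 30; python3 -m creep '[{"grip":-0.3,"tx":0,"ty":0,"tz":0.2,"spin":0},{"grip":-0.3,"tx":0,"ty":0,"tz":0,"spin":0},{"grip":-0.3,"tx":0,"ty":0,"tz":0,"spin":0},{"grip":-0.3,"tx":0,"ty":0,"tz":0,"spin":0}]' 30
```

```text
clock: 11.95
tool_pos: [0.4518, 0.0575, 0.0157]
eef_rot: [0.049, 0.999, -0.001, -0.003]
contact_force: [0.3, -0.1, -0.3]
opening: 0.352
finger_force: 0.0
clock: 12.28
tool_pos: [0.4516, 0.0575, 0.0136]
eef_rot: [0.049, 0.999, -0.001, -0.003]
contact_force: [-0.3, 0.3, 0.6]
opening: 0.349
finger_force: 0.0
```

```bash
python3 -m creep '[{"grip":-0.3,"tx":0,"ty":0,"tz":0.2,"spin":0},{"grip":-0.3,"tx":0,"ty":0,"tz":0,"spin":0},{"grip":-1,"tx":0,"ty":0,"tz":0,"spin":0},{"grip":-1,"tx":0,"ty":0,"tz":0,"spin":0},{"grip":-1,"tx":0,"ty":0,"tz":0,"spin":0},{"grip":-1,"tx":0,"ty":0,"tz":0,"spin":0},{"grip":-1,"tx":0,"ty":0,"tz":0,"spin":0}]' 30
python3 -m creep '[{"grip":-1,"tx":0,"ty":0,"tz":-0.5,"spin":0},{"grip":-1,"tx":0,"ty":0,"tz":-1.5,"spin":0},{"grip":-1,"tx":0,"ty":0,"tz":-2.5,"spin":0},{"grip":-1,"tx":0,"ty":0,"tz":-2,"spin":0},{"grip":-1,"tx":0,"ty":0,"tz":0,"spin":0}]' 30
python3 -c "from h import *; go(.42,-.277,.06,100.5); snap('wrist','w7')"
```

```text
clock: 12.87
tool_pos: [0.4517, 0.0575, 0.0115]
eef_rot: [0.049, 0.999, -0.001, -0.003]
contact_force: [0.6, -0.0, -1.4]
opening: 0.237
finger_force: 30.0
clock: 13.28
tool_pos: [0.4532, 0.0577, 0.0791]
eef_rot: [0.05, 0.999, 0.0, -0.001]
contact_force: [0.7, -0.5, -1.4]
opening: 0.242
finger_force: 30.0
at [0.4532 0.0577 0.0791] yh 84.28 tilt [-0.0022  0.0003] -> shift cm [ -0.04 -33.63   1.91] spin(after) -16.22 F [ 0.7 -0.5 -1.4] op 0.242
```

View pics/w7.png

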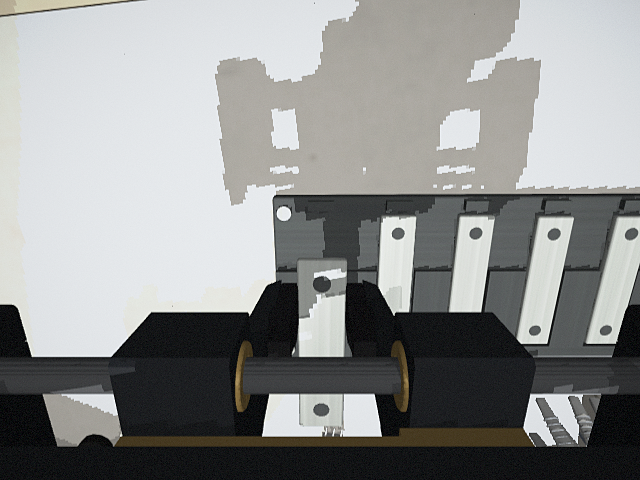

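The shim is held straight between the fingers, its outer end at (322,262).

```bash
python3 - <<'E'
from h import *
for f,(v0,v1,u0,u1) in (('w1',(98,152,298,336)),('w2',(45,150,322,382))):
    p,d,E,k=load(f); g=cv2.cvtColor(p,cv2.COLOR_RGB2GRAY).astype(float)
    # edge points on both long sides: max |gradient| per row near expected lines
    o=cv2.GaussianBlur(g,(0,0),.8); gx=np.abs(cv2.Sobel(o,cv2.CV_64F,1,0))
    L=[];R=[]
    for v in range(v0+10,v1-12 if f=='w1' else v0+50):
        ul,ur={'w1':(311-(v-101)*.09,333-(v-101)*.09),'w2':(341-(v-50)*.13,377-(v-56)*.13)}[f]
        for lst,u in((L,ul),(R,ur)):
            a=int(round(u)); s=gx[v,a-5:a+6]; j=a-5+s.argmax(); lst.append(ray(E,k,j,v,.005)[:2])
    for lst in(L,R):
        vx,vy,x,y=cv2.fitLine(np.float32(lst),cv2.DIST_HUBER,0,.001,.001).ravel(); h=np.degrees(np.arctan(vy/vx)); t=(.48-x)/vx; print(f,'heading',round(h,2),'y at x=.48',round(y+t*vy,4))
E
```

```text
w1 heading 10.13 y at x=.48 -0.2781
w1 heading 11.26 y at x=.48 -0.2561
w2 heading 11.06 y at x=.48 -0.2782
w2 heading 11.3 y at x=.48 -0.2559
```

```bash
python3 -m creep '[{"grip":-1,"tx":-0.1,"ty":-3.4,"tz":0,"spin":0},{"grip":-1,"tx":-0.1,"ty":-3.4,"tz":0,"spin":0},{"grip":-1,"tx":-0.1,"ty":-3.4,"tz":0,"spin":0},{"grip":-1,"tx":-0.1,"ty":-3.4,"tz":0,"spin":0},{"grip":-1,"tx":-0.1,"ty":-3.4,"tz":0,"spin":0},{"grip":-1,"tx":0,"ty":-3.4,"tz":0,"spin":0},{"grip":-1,"tx":0,"ty":-3.4,"tz":0,"spin":0},{"grip":-1,"tx":0,"ty":-3.4,"tz":0,"spin":0}]' 30
python3 -m creep '[{"grip":-1,"tx":0,"ty":-3.2,"tz":0,"spin":0},{"grip":-1,"tx":0,"ty":-3.2,"tz":0,"spin":0},{"grip":-1,"tx":0,"ty":0,"tz":1,"spin":-5.6},{"grip":-1,"tx":0,"ty":0,"tz":1,"spin":-5.6},{"grip":-1,"tx":0,"ty":0,"tz":0,"spin":-5.6},{"grip":-1,"tx":0,"ty":0,"tz":0,"spin":0},{"grip":-1,"tx":0,"ty":0,"tz":0,"spin":0}]' 30
python3 -c "from h import *; go(.425,-.2777,.0095,101)"
```

```text
clock: 14.0
tool_pos: [0.4293, -0.215, 0.0759]
eef_rot: [0.049, 0.999, -0.001, -0.004]
contact_force: [-0.0, 0.1, -0.5]
opening: 0.242
finger_force: 30.0
clock: 14.58
tool_pos: [0.4234, -0.2769, 0.0562]
eef_rot: [-0.096, 0.995, -0.0, -0.004]
contact_force: [-0.0, -1.5, -1.1]
opening: 0.236
finger_force: 30.0
at [ 0.4234 -0.2769  0.0562] yh 101.03 tilt [-0.0074 -0.0009] -> shift cm [-0.17 -0.11  4.67] spin(after) 0.03 F [-0.  -1.5 -1.1] op 0.236
```

```bash
python3 -m creep '[{"grip":-1,"tx":-0.1,"ty":-0.1,"tz":2,"spin":0},{"grip":-1,"tx":0,"ty":0,"tz":1.5,"spin":0},{"grip":-1,"tx":0,"ty":0,"tz":0.7,"spin":0},{"grip":-1,"tx":0,"ty":0,"tz":0.3,"spin":0},{"grip":-1,"tx":0,"ty":0,"tz":0,"spin":0},{"grip":-1,"tx":0,"ty":0,"tz":0,"spin":0},{"grip":-1,"tx":0,"ty":0,"tz":0,"spin":0}]' 30
python3 -c "from h import *; go(.4827,-.2665,.0095,101); p,d,E,k=snap('wrist','w8')"
```

```text
clock: 15.17
tool_pos: [0.4252, -0.2782, 0.0129]
eef_rot: [-0.097, 0.995, -0.001, -0.003]
contact_force: [1.3, 1.3, -0.9]
opening: 0.234
finger_force: 30.0
at [ 0.4252 -0.2782  0.0129] yh 101.14 tilt [-0.0049 -0.0021] -> shift cm [-5.86  0.04  0.31] spin(after) 0.14 F [ 1.3  1.3 -0.9] op 0.234
```

View pics/w8.png

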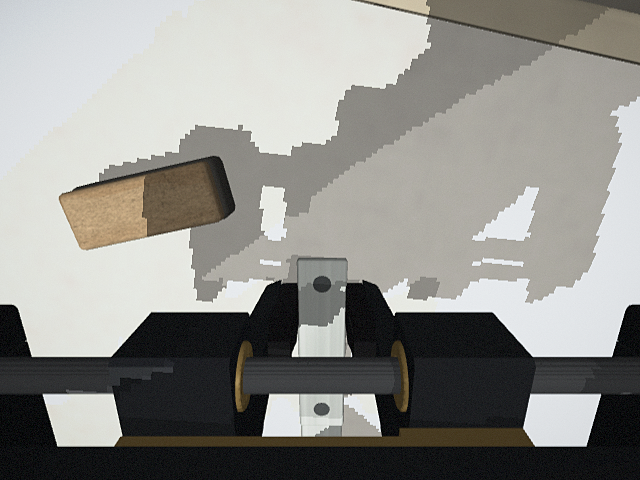

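The shim lines up with the packer behind it at (340,430). The buff block at (150,200) is clear. Sliding in.

```bash
python3 -m creep '[{"grip":-1,"tx":-1,"ty":0,"tz":0,"spin":0},{"grip":-1,"tx":-1,"ty":0,"tz":0,"spin":0},{"grip":-1,"tx":-1,"ty":0,"tz":0,"spin":0},{"grip":-1,"tx":-1,"ty":0,"tz":0,"spin":0},{"grip":-1,"tx":-1,"ty":0,"tz":0,"spin":0},{"grip":-1,"tx":-0.8,"ty":0,"tz":0,"spin":0},{"grip":-1,"tx":0,"ty":0,"tz":0,"spin":0},{"grip":-1,"tx":0,"ty":0,"tz":0,"spin":0}]' 30
python3 -c "from h import *; go(.4827,-.2665,.0075,101)"
```

```text
clock: 15.88
tool_pos: [0.4821, -0.2666, 0.0118]
eef_rot: [-0.097, 0.995, -0.0, -0.003]
contact_force: [-0.4, -0.7, 0.1]
opening: 0.238
finger_force: 30.0
at [ 0.4821 -0.2666  0.0118] yh 101.18 tilt [-0.0058 -0.0015] -> shift cm [-0.06 -0.    0.43] spin(after) 0.18 F [-0.4 -0.7  0.1] op 0.238
```

```bash
python3 -m creep '[{"grip":-1,"tx":0,"ty":0,"tz":0.2,"spin":0},{"grip":-1,"tx":0,"ty":0,"tz":0.2,"spin":0},{"grip":-1,"tx":0,"ty":0,"tz":0,"spin":0},{"grip":-1,"tx":0,"ty":0,"tz":0,"spin":0}]' 30
python3 -m creep '[{"grip":-0.3,"tx":0,"ty":0,"tz":0,"spin":0},{"grip":-0.3,"tx":0,"ty":0,"tz":0,"spin":0},{"grip":-0.3,"tx":0,"ty":0,"tz":0,"spin":0},{"grip":-0.3,"tx":0,"ty":0,"tz":-0.5,"spin":0},{"grip":-0.3,"tx":0,"ty":0,"tz":-2,"spin":0},{"grip":-0.3,"tx":1,"ty":0,"tz":-2.5,"spin":0},{"grip":-0.3,"tx":1,"ty":0,"tz":-2.5,"spin":0},{"grip":-0.3,"tx":0,"ty":0,"tz":0,"spin":0}]' 30
python3 -c "from h import *; go(.4535,.105,.10,84.5); snap('wrist','w9')"
```

```text
clock: 16.22
tool_pos: [0.4811, -0.2671, 0.0077]
eef_rot: [-0.097, 0.995, -0.001, -0.003]
contact_force: [0.3, 0.4, -0.2]
opening: 0.239
finger_force: 30.0
clock: 16.88
tool_pos: [0.4626, -0.2718, 0.0868]
eef_rot: [-0.097, 0.995, -0.002, -0.002]
contact_force: [0.3, -0.7, -0.5]
opening: 0.353
finger_force: 0.0
at [ 0.4626 -0.2718  0.0868] yh 101.11 tilt [-0.0028 -0.0045] -> shift cm [-6.37 37.14 -1.49] spin(after) 16.61 F [ 0.3 -0.7 -0.5] op 0.353
```

View pics/w9.png

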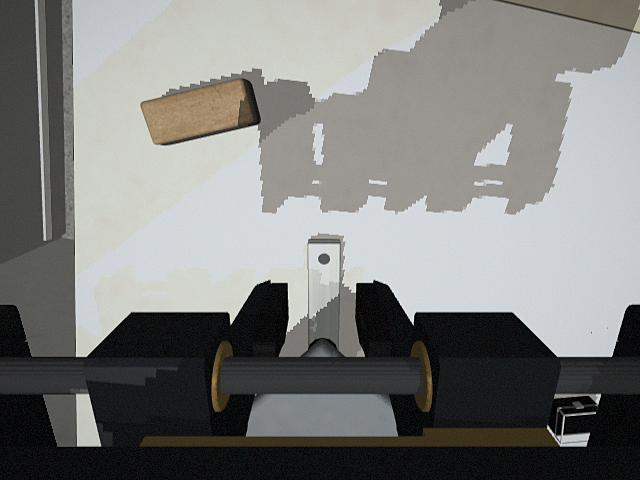

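The shim lies on the packer with ends flush: its end edge runs (309,240)–(340,240).

```bash
python3 - <<'E'
from h import *
p,d,E,k=load('w9'); P=pts(d,E,k)
a,b=ray(E,k,309,239,.01),ray(E,k,341,239,.01); m=(a+b)/2; print('end mid',m,'w',np.linalg.norm(a-b))
print('z shim',np.median(P[262:280,314:335,2]),'table',np.median(P[225:235,280:300,2]),np.median(P[245:270,280:300,2]))
go(.4558,.1056,.10,84.5)
E
python3 -m creep '[{"grip":-0.3,"tx":-0.6,"ty":3.4,"tz":0,"spin":0},{"grip":-0.3,"tx":-0.6,"ty":3.4,"tz":0,"spin":0},{"grip":-0.3,"tx":-0.6,"ty":3.4,"tz":0,"spin":0},{"grip":-0.3,"tx":-0.6,"ty":3.4,"tz":0,"spin":0},{"grip":-0.3,"tx":-0.6,"ty":3.4,"tz":0,"spin":0},{"grip":-0.3,"tx":-0.6,"ty":3.4,"tz":0,"spin":0},{"grip":-0.3,"tx":-0.6,"ty":3.4,"tz":0,"spin":0},{"grip":-0.3,"tx":-0.6,"ty":3.4,"tz":0,"spin":0}]' 30
python3 -m creep '[{"grip":-0.3,"tx":-0.6,"ty":3.4,"tz":0,"spin":0},{"grip":-0.3,"tx":-0.6,"ty":3.4,"tz":0,"spin":0},{"grip":-0.3,"tx":-0.5,"ty":3.1,"tz":0,"spin":0},{"grip":-0.3,"tx":0,"ty":0,"tz":0,"spin":5.5},{"grip":-0.3,"tx":0,"ty":0,"tz":0,"spin":5.5},{"grip":-0.3,"tx":0,"ty":0,"tz":0,"spin":5.6},{"grip":-0.3,"tx":0,"ty":0,"tz":0,"spin":0},{"grip":-0.3,"tx":0,"ty":0,"tz":0,"spin":0}]' 30
python3 - <<'E'
from h import *
go(.4558,.1056,.0115,84.5)
p,d,E,k=snap('wrist','w10'); g=cv2.cvtColor(p,cv2.COLOR_RGB2GRAY); P=pts(d,E,k)
m=((g>140)&(abs(P[...,2]-.015)<.012)&(np.hypot(P[...,0]-.484,P[...,1]-.15)<.15)).astype(np.uint8); m=cv2.morphologyEx(m,cv2.MORPH_OPEN,np.ones((5,5)))
rects(m,E,k,.015,'shim',6,500)
E
```

```text
end mid [ 0.45900086 -0.26943957  0.01      ] w 0.020975094725119145
z shim 0.009445272059547866 table -0.0006553389315274568 -0.0005980913245186598
at [ 0.4629 -0.2715  0.0852] yh 101.11 tilt [-0.003  -0.0037] -> shift cm [-6.56 37.14 -1.61] spin(after) 16.61 F [ 0.8 -0.2  0.8] op 0.351
clock: 17.6
tool_pos: [0.4567, 0.0074, 0.082]
eef_rot: [-0.097, 0.995, -0.0, -0.003]
contact_force: [0.3, 0.3, 0.1]
opening: 0.352
finger_force: 0.0
clock: 18.27
tool_pos: [0.4544, 0.1061, 0.082]
eef_rot: [0.046, 0.999, -0.001, -0.003]
contact_force: [0.4, -0.6, -0.4]
opening: 0.351
finger_force: 0.0
at [0.4544 0.1061 0.082 ] yh 84.74 tilt [-0.0064 -0.002 ] -> shift cm [-0.19 -0.02  7.05] spin(after) 0.24 F [ 0.4 -0.6 -0.4] op 0.351
shim c 0.4801 0.1038 size 0.0213 0.0887 ang 84.46
shim c 0.4916 0.2466 size 0.0215 0.0817 ang 84.63
shim c 0.4763 0.2003 size 0.0215 0.061 ang 84.58
shim c 0.4709 0.1526 size 0.0214 0.0601 ang 84.54
```

Stack height reads 10 mm (thin packer + one shim). Second shim.

```bash
python3 -m creep '[{"grip":-0.3,"tx":-0.2,"ty":0,"tz":2,"spin":0.2},{"grip":-0.3,"tx":0,"ty":0,"tz":2,"spin":0},{"grip":-0.3,"tx":0,"ty":0,"tz":1.5,"spin":0},{"grip":-0.3,"tx":0,"ty":0,"tz":0.8,"spin":0},{"grip":-0.3,"tx":0,"ty":0,"tz":0.3,"spin":0},{"grip":-0.3,"tx":0,"ty":0,"tz":0,"spin":0},{"grip":-0.3,"tx":0,"ty":0,"tz":0,"spin":0},{"grip":-0.3,"tx":0,"ty":0,"tz":0,"spin":0}]' 30
python3 -c "from h import *; go(.4558,.1056,.0115,84.5)"
```

```text
clock: 18.98
tool_pos: [0.4564, 0.1057, 0.0169]
eef_rot: [0.049, 0.999, -0.001, -0.003]
contact_force: [0.4, 0.2, -0.0]
opening: 0.348
finger_force: 0.0
at [0.4564 0.1057 0.0169] yh 84.37 tilt [-0.0052 -0.0011] -> shift cm [ 0.05 -0.01  0.54] spin(after) -0.13 F [ 0.4  0.2 -0. ] op 0.348
```

```bash
python3 -m creep '[{"grip":-0.3,"tx":0,"ty":0,"tz":0.3,"spin":0},{"grip":-0.3,"tx":0,"ty":0,"tz":0.2,"spin":0},{"grip":-0.3,"tx":0,"ty":0,"tz":0,"spin":0},{"grip":-1,"tx":0,"ty":0,"tz":0,"spin":0},{"grip":-1,"tx":0,"ty":0,"tz":0,"spin":0},{"grip":-1,"tx":0,"ty":0,"tz":0,"spin":0},{"grip":-1,"tx":0,"ty":0,"tz":0,"spin":0},{"grip":-1,"tx":0,"ty":0,"tz":0,"spin":0}]' 30
python3 -m creep '[{"grip":-1,"tx":0,"ty":0,"tz":-0.5,"spin":0},{"grip":-1,"tx":0,"ty":0,"tz":-1.5,"spin":0},{"grip":-1,"tx":0,"ty":0,"tz":-2.5,"spin":0},{"grip":-1,"tx":0,"ty":0,"tz":-2,"spin":0},{"grip":-1,"tx":0,"ty":0,"tz":0,"spin":0}]' 30
python3 -c "from h import *; go(.425,-.2777,.06,101)"
```

```text
clock: 19.65
tool_pos: [0.456, 0.1056, 0.0115]
eef_rot: [0.049, 0.999, -0.001, -0.003]
contact_force: [-0.4, 0.5, -0.4]
opening: 0.244
finger_force: 30.0
clock: 20.07
tool_pos: [0.4576, 0.106, 0.0794]
eef_rot: [0.05, 0.999, 0.0, -0.001]
contact_force: [0.9, 0.2, -0.4]
opening: 0.239
finger_force: 30.0
at [0.4576 0.106  0.0794] yh 84.31 tilt [-0.0022  0.0004] -> shift cm [ -0.56 -38.51   1.93] spin(after) -16.69 F [ 0.9  0.2 -0.4] op 0.239
```

```bash
python3 -m creep '[{"grip":-1,"tx":-0.1,"ty":-3.5,"tz":0,"spin":0},{"grip":-1,"tx":-0.1,"ty":-3.5,"tz":0,"spin":0},{"grip":-1,"tx":-0.1,"ty":-3.5,"tz":0,"spin":0},{"grip":-1,"tx":-0.1,"ty":-3.5,"tz":0,"spin":0},{"grip":-1,"tx":-0.1,"ty":-3.5,"tz":0,"spin":0},{"grip":-1,"tx":-0.1,"ty":-3.5,"tz":0,"spin":0},{"grip":-1,"tx":0,"ty":-3.5,"tz":0,"spin":0},{"grip":-1,"tx":0,"ty":-3.5,"tz":0,"spin":0}]' 30
python3 -m creep '[{"grip":-1,"tx":0,"ty":-3.5,"tz":0,"spin":0},{"grip":-1,"tx":0,"ty":-3.5,"tz":0,"spin":0},{"grip":-1,"tx":0,"ty":-3.5,"tz":0,"spin":0},{"grip":-1,"tx":0,"ty":0,"tz":1,"spin":-5.6},{"grip":-1,"tx":0,"ty":0,"tz":1,"spin":-5.6},{"grip":-1,"tx":0,"ty":0,"tz":0,"spin":-5.5},{"grip":-1,"tx":0,"ty":0,"tz":0,"spin":0},{"grip":-1,"tx":0,"ty":0,"tz":0,"spin":0}]' 30
python3 -c "from h import *; go(.425,-.2777,.0145,101)"
```

```text
clock: 20.73
tool_pos: [0.4341, -0.1752, 0.0766]
eef_rot: [0.049, 0.999, -0.001, -0.003]
contact_force: [1.1, -0.0, -0.8]
opening: 0.234
finger_force: 30.0
clock: 21.4
tool_pos: [0.4241, -0.2779, 0.0568]
eef_rot: [-0.095, 0.995, -0.0, -0.003]
contact_force: [0.2, -0.1, -0.5]
opening: 0.238
finger_force: 30.0
at [ 0.4241 -0.2779  0.0568] yh 100.9 tilt [-0.0066 -0.0009] -> shift cm [-0.12 -0.    4.23] spin(after) -0.1 F [ 0.2 -0.1 -0.5] op 0.238
```

```bash
python3 -m creep '[{"grip":-1,"tx":-0.1,"ty":0,"tz":1.8,"spin":-0.1},{"grip":-1,"tx":0,"ty":0,"tz":1.4,"spin":0},{"grip":-1,"tx":0,"ty":0,"tz":0.6,"spin":0},{"grip":-1,"tx":0,"ty":0,"tz":0.3,"spin":0},{"grip":-1,"tx":0,"ty":0,"tz":0,"spin":0},{"grip":-1,"tx":0,"ty":0,"tz":0,"spin":0},{"grip":-1,"tx":0,"ty":0,"tz":0,"spin":0}]' 30
python3 - <<'E'
from h import *
go(.4845,-.2662,.016,101); p,d,E,k=snap('wrist','w11'); p0=load('w8')[0]
print('held shim px change',np.abs(p[255:330,295:350].astype(int)-p0[255:330,295:350]).mean())
E
```

```text
clock: 21.98
tool_pos: [0.4256, -0.278, 0.0169]
eef_rot: [-0.097, 0.995, -0.001, -0.003]
contact_force: [0.2, -0.6, -0.6]
opening: 0.24
finger_force: 30.0
at [ 0.4256 -0.278   0.0169] yh 101.14 tilt [-0.005  -0.0021] -> shift cm [-6.01  0.02  0.05] spin(after) 0.14 F [ 0.2 -0.6 -0.6] op 0.24
held shim px change 8.657050505050504
```

```bash
python3 -m creep '[{"grip":-1,"tx":-1,"ty":0,"tz":0,"spin":0},{"grip":-1,"tx":-1,"ty":0,"tz":0,"spin":0},{"grip":-1,"tx":-1,"ty":0,"tz":0,"spin":0},{"grip":-1,"tx":-1,"ty":0,"tz":0,"spin":0},{"grip":-1,"tx":-1,"ty":0,"tz":0,"spin":0},{"grip":-1,"tx":-1,"ty":0,"tz":0,"spin":0},{"grip":-1,"tx":0,"ty":0,"tz":0,"spin":0},{"grip":-1,"tx":0,"ty":0,"tz":0,"spin":0}]' 30
python3 -c "from h import *; go(.4845,-.2662,.0127,101)"
```

```text
clock: 22.7
tool_pos: [0.4847, -0.2659, 0.0158]
eef_rot: [-0.097, 0.995, -0.0, -0.003]
contact_force: [0.1, 0.3, -0.7]
opening: 0.244
finger_force: 30.0
at [ 0.4847 -0.2659  0.0158] yh 101.19 tilt [-0.0056 -0.0015] -> shift cm [ 0.02 -0.02  0.31] spin(after) 0.19 F [ 0.1  0.3 -0.7] op 0.244
```

```bash
python3 -m creep '[{"grip":-1,"tx":0,"ty":0,"tz":0.2,"spin":0},{"grip":-1,"tx":0,"ty":0,"tz":0.1,"spin":0},{"grip":-1,"tx":0,"ty":0,"tz":0,"spin":0},{"grip":-1,"tx":0,"ty":0,"tz":0,"spin":0}]' 30
python3 -m creep '[{"grip":-0.3,"tx":0,"ty":0,"tz":0,"spin":0},{"grip":-0.3,"tx":0,"ty":0,"tz":0,"spin":0},{"grip":-0.3,"tx":0,"ty":0,"tz":0,"spin":0},{"grip":-0.3,"tx":0,"ty":0,"tz":-0.5,"spin":0},{"grip":-0.3,"tx":0,"ty":0,"tz":-2,"spin":0},{"grip":-0.3,"tx":1,"ty":0,"tz":-2.5,"spin":0},{"grip":-0.3,"tx":1,"ty":0,"tz":-2,"spin":0},{"grip":-0.3,"tx":0,"ty":0,"tz":0,"spin":0}]' 30
python3 - <<'E'
from h import *
p,d,E,k=snap('wrist','w12'); P=pts(d,E,k); g=cv2.cvtColor(p,cv2.COLOR_RGB2GRAY)
m=(np.hypot(P[...,0]-.475,P[...,1]+.268)<.03)&(P[...,2]>.0105)&(P[...,2]<.02); rects(m,E,k,.015,'top'); print(np.median(P[m],0))
go(.4601,.1531,.09,84.5)
cv2.imwrite('pics/w12c.png',cv2.resize(p[200:360,240:420],None,fx=3,fy=3)[:,:,::-1])
E
```

```text
clock: 23.03
tool_pos: [0.4834, -0.2665, 0.0127]
eef_rot: [-0.097, 0.995, -0.001, -0.003]
contact_force: [0.2, -0.7, -1.1]
opening: 0.238
finger_force: 30.0
clock: 23.7
tool_pos: [0.4647, -0.2711, 0.0863]
eef_rot: [-0.097, 0.995, -0.002, -0.002]
contact_force: [0.3, -0.7, -0.2]
opening: 0.349
finger_force: 0.0
top c 0.4832 -0.2654 size 0.0414 0.0217 ang 10.44
[ 0.48263145 -0.26558851  0.01433619]
at [ 0.4651 -0.2709  0.0848] yh 101.11 tilt [-0.0036 -0.0035] -> shift cm [-7.68 41.7  -0.67] spin(after) 16.61 F [ 0.8 -0.6  0. ] op 0.351
```

View pics/w12c.png

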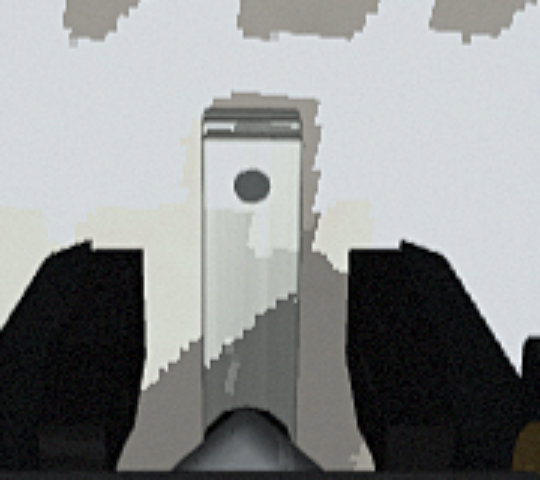

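The stack is square (three layers, 15 mm). Third shim.

```bash
python3 -m creep '[{"grip":-0.3,"tx":-0.6,"ty":3.4,"tz":0,"spin":0},{"grip":-0.3,"tx":-0.6,"ty":3.5,"tz":0,"spin":0},{"grip":-0.3,"tx":-0.6,"ty":3.5,"tz":0,"spin":0},{"grip":-0.3,"tx":-0.6,"ty":3.5,"tz":0,"spin":0},{"grip":-0.3,"tx":-0.6,"ty":3.5,"tz":0,"spin":0},{"grip":-0.3,"tx":-0.6,"ty":3.5,"tz":0,"spin":0},{"grip":-0.3,"tx":-0.6,"ty":3.5,"tz":0,"spin":0},{"grip":-0.3,"tx":-0.7,"ty":3.5,"tz":0,"spin":0}]' 30
python3 -m creep '[{"grip":-0.3,"tx":-0.7,"ty":3.5,"tz":0,"spin":0},{"grip":-0.3,"tx":-0.7,"ty":3.5,"tz":0,"spin":0},{"grip":-0.3,"tx":-0.7,"ty":3.5,"tz":0,"spin":0},{"grip":-0.3,"tx":-0.7,"ty":3.3,"tz":0,"spin":5.5},{"grip":-0.3,"tx":0,"ty":0,"tz":0,"spin":5.5},{"grip":-0.3,"tx":0,"ty":0,"tz":0,"spin":5.7},{"grip":-0.3,"tx":0,"ty":0,"tz":0,"spin":0},{"grip":-0.3,"tx":0,"ty":0,"tz":0,"spin":0}]' 30
python3 - <<'E'
from h import *
go(.4606,.1533,.0115,84.5)
p,d,E,k=snap('wrist','w13'); g=cv2.cvtColor(p,cv2.COLOR_RGB2GRAY); P=pts(d,E,k)
m=((g>140)&(abs(P[...,2]-.015)<.012)&(np.hypot(P[...,0]-.484,P[...,1]-.15)<.15)).astype(np.uint8); m=cv2.morphologyEx(m,cv2.MORPH_OPEN,np.ones((5,5)))
rects(m,E,k,.015,'shim',6,500)
E
```

```text
clock: 24.42
tool_pos: [0.4584, 0.0151, 0.0818]
eef_rot: [-0.097, 0.995, -0.0, -0.004]
contact_force: [0.6, -0.6, -0.1]
opening: 0.351
finger_force: 0.0
clock: 25.08
tool_pos: [0.4595, 0.154, 0.0817]
eef_rot: [0.047, 0.999, -0.001, -0.003]
contact_force: [-0.6, 0.4, -0.6]
opening: 0.351
finger_force: 0.0
at [0.4595 0.154  0.0817] yh 84.65 tilt [-0.0065 -0.0024] -> shift cm [-0.16 -0.04  7.02] spin(after) 0.15 F [-0.6  0.4 -0.6] op 0.351
shim c 0.4851 0.1516 size 0.0213 0.0885 ang 84.53
shim c 0.4814 0.2478 size 0.0215 0.0609 ang 84.42
shim c 0.476 0.2007 size 0.0214 0.06 ang 84.66
```

```bash
python3 -m creep '[{"grip":-0.3,"tx":-0.2,"ty":0,"tz":2,"spin":0.1},{"grip":-0.3,"tx":0,"ty":0,"tz":2,"spin":0},{"grip":-0.3,"tx":0,"ty":0,"tz":1.5,"spin":0},{"grip":-0.3,"tx":0,"ty":0,"tz":0.8,"spin":0},{"grip":-0.3,"tx":0,"ty":0,"tz":0.3,"spin":0},{"grip":-0.3,"tx":0,"ty":0,"tz":0.2,"spin":0},{"grip":-0.3,"tx":0,"ty":0,"tz":0,"spin":0},{"grip":-0.3,"tx":0,"ty":0,"tz":0,"spin":0}]' 30
python3 -c "from h import *; go(.461,.1537,.0115,84.5)"
```

```text
clock: 25.8
tool_pos: [0.4615, 0.1536, 0.0146]
eef_rot: [0.049, 0.999, -0.001, -0.003]
contact_force: [0.2, -0.1, -0.4]
opening: 0.347
finger_force: 0.0
at [0.4615 0.1536 0.0146] yh 84.37 tilt [-0.0054 -0.0013] -> shift cm [0.05 0.   0.31] spin(after) -0.13 F [ 0.2 -0.1 -0.4] op 0.347
```

```bash
python3 -m creep '[{"grip":-0.3,"tx":0,"ty":0,"tz":0.3,"spin":0},{"grip":-0.3,"tx":0,"ty":0,"tz":0,"spin":0},{"grip":-0.3,"tx":0,"ty":0,"tz":0,"spin":0},{"grip":-1,"tx":0,"ty":0,"tz":0,"spin":0},{"grip":-1,"tx":0,"ty":0,"tz":0,"spin":0},{"grip":-1,"tx":0,"ty":0,"tz":0,"spin":0},{"grip":-1,"tx":0,"ty":0,"tz":0,"spin":0},{"grip":-1,"tx":0,"ty":0,"tz":0,"spin":0}]' 30
python3 -m creep '[{"grip":-1,"tx":0,"ty":0,"tz":-0.5,"spin":0},{"grip":-1,"tx":0,"ty":0,"tz":-1.5,"spin":0},{"grip":-1,"tx":0,"ty":0,"tz":-2.5,"spin":0},{"grip":-1,"tx":0,"ty":0,"tz":-2,"spin":0},{"grip":-1,"tx":0,"ty":0,"tz":0,"spin":0}]' 30
python3 -c "from h import *; go(.425,-.2777,.06,101)"
```

```text
clock: 26.47
tool_pos: [0.4613, 0.1537, 0.0114]
eef_rot: [0.049, 0.999, -0.001, -0.003]
contact_force: [-0.1, 0.2, 2.5]
opening: 0.241
finger_force: 30.0
clock: 26.88
tool_pos: [0.4629, 0.1545, 0.0792]
eef_rot: [0.049, 0.999, 0.0, -0.001]
contact_force: [0.0, 1.3, -0.3]
opening: 0.237
finger_force: 30.0
at [0.4629 0.1545 0.0792] yh 84.33 tilt [-0.0021  0.0008] -> shift cm [ -0.5  -43.38   1.9 ] spin(after) -16.67 F [ 0.   1.3 -0.3] op 0.237
```

```bash
python3 -m creep '[{"grip":-1,"tx":-0.1,"ty":-3.6,"tz":0,"spin":0},{"grip":-1,"tx":-0.1,"ty":-3.6,"tz":0,"spin":0},{"grip":-1,"tx":-0.1,"ty":-3.6,"tz":0,"spin":0},{"grip":-1,"tx":-0.1,"ty":-3.6,"tz":0,"spin":0},{"grip":-1,"tx":-0.1,"ty":-3.6,"tz":0,"spin":0},{"grip":-1,"tx":-0.1,"ty":-3.6,"tz":0,"spin":0},{"grip":-1,"tx":0,"ty":-3.6,"tz":0,"spin":0},{"grip":-1,"tx":0,"ty":-3.6,"tz":0,"spin":0}]' 30
python3 -m creep '[{"grip":-1,"tx":0,"ty":-3.6,"tz":0,"spin":0},{"grip":-1,"tx":0,"ty":-3.6,"tz":0,"spin":0},{"grip":-1,"tx":0,"ty":-3.6,"tz":0,"spin":0},{"grip":-1,"tx":0,"ty":-3.8,"tz":0.5,"spin":0},{"grip":-1,"tx":0,"ty":0,"tz":0.5,"spin":-5.6},{"grip":-1,"tx":0,"ty":0,"tz":0.5,"spin":-5.6},{"grip":-1,"tx":0,"ty":0,"tz":0,"spin":-5.5},{"grip":-1,"tx":0,"ty":0,"tz":0,"spin":0}]' 30
python3 -m creep '[{"grip":-1,"tx":0,"ty":0,"tz":0,"spin":0}]'
python3 -c "from h import *; go(.425,-.2777,.021,101)"
```

```text
clock: 27.55
tool_pos: [0.4385, -0.1351, 0.0765]
eef_rot: [0.049, 0.999, -0.001, -0.003]
contact_force: [0.4, -1.0, -0.8]
opening: 0.24
finger_force: 30.0
clock: 28.22
tool_pos: [0.424, -0.279, 0.0613]
eef_rot: [-0.097, 0.995, 0.0, -0.004]
contact_force: [0.3, -0.5, 0.1]
opening: 0.239
finger_force: 30.0
clock: 28.3
tool_pos: [0.4245, -0.2786, 0.0618]
eef_rot: [-0.095, 0.995, -0.0, -0.003]
contact_force: [-0.2, 1.7, -0.4]
opening: 0.235
finger_force: 30.0
at [ 0.4245 -0.2786  0.0618] yh 100.9 tilt [-0.0066 -0.0009] -> shift cm [-0.1   0.08  4.08] spin(after) -0.1 F [-0.2  1.7 -0.4] op 0.235
```

```bash
python3 -m creep '[{"grip":-1,"tx":-0.1,"ty":0.1,"tz":1.8,"spin":-0.1},{"grip":-1,"tx":0,"ty":0,"tz":1.4,"spin":0},{"grip":-1,"tx":0,"ty":0,"tz":0.6,"spin":0},{"grip":-1,"tx":0,"ty":0,"tz":0.3,"spin":0},{"grip":-1,"tx":0,"ty":0,"tz":0.1,"spin":0},{"grip":-1,"tx":0,"ty":0,"tz":0,"spin":0},{"grip":-1,"tx":0,"ty":0,"tz":0,"spin":0}]' 30
python3 - <<'E'
from h import *
go(.4845,-.2662,.020,101); p,d,E,k=snap('wrist','w14'); p0=load('w8')[0]
print('held shim px change',np.abs(p[255:330,295:350].astype(int)-p0[255:330,295:350]).mean())
E
```

```text
clock: 28.88
tool_pos: [0.4258, -0.2777, 0.0208]
eef_rot: [-0.097, 0.995, -0.001, -0.003]
contact_force: [-0.0, -0.4, 0.2]
opening: 0.24
finger_force: 30.0
at [ 0.4258 -0.2777  0.0208] yh 101.15 tilt [-0.0051 -0.0021] -> shift cm [-5.99 -0.    0.05] spin(after) 0.15 F [-0.  -0.4  0.2] op 0.24
held shim px change 10.109010101010101
```

```bash
python3 -m creep '[{"grip":-1,"tx":-1,"ty":0,"tz":0,"spin":0},{"grip":-1,"tx":-1,"ty":0,"tz":0,"spin":0},{"grip":-1,"tx":-1,"ty":0,"tz":0,"spin":0},{"grip":-1,"tx":-1,"ty":0,"tz":0,"spin":0},{"grip":-1,"tx":-1,"ty":0,"tz":0,"spin":0},{"grip":-1,"tx":-1,"ty":0,"tz":0,"spin":0},{"grip":-1,"tx":0,"ty":0,"tz":0,"spin":0},{"grip":-1,"tx":0,"ty":0,"tz":0,"spin":0}]' 30
python3 -c "from h import *; go(.4845,-.2662,.0177,101)"
```

```text
clock: 29.6
tool_pos: [0.4849, -0.2656, 0.0198]
eef_rot: [-0.098, 0.995, -0.0, -0.003]
contact_force: [-0.1, 0.2, -0.4]
opening: 0.237
finger_force: 30.0
at [ 0.4849 -0.2656  0.0198] yh 101.19 tilt [-0.0056 -0.0015] -> shift cm [ 0.05 -0.05  0.21] spin(after) 0.19 F [-0.1  0.2 -0.4] op 0.237
```

```bash
python3 -m creep '[{"grip":-1,"tx":0,"ty":0,"tz":0.2,"spin":0},{"grip":-1,"tx":0,"ty":0,"tz":0,"spin":0},{"grip":-1,"tx":0,"ty":0,"tz":0,"spin":0},{"grip":-1,"tx":0,"ty":0,"tz":0,"spin":0}]' 30
python3 -m creep '[{"grip":-0.3,"tx":0,"ty":0,"tz":0,"spin":0},{"grip":-0.3,"tx":0,"ty":0,"tz":0,"spin":0},{"grip":-0.3,"tx":0,"ty":0,"tz":0,"spin":0},{"grip":-0.3,"tx":0,"ty":0,"tz":-0.5,"spin":0},{"grip":-0.3,"tx":0,"ty":0,"tz":-2,"spin":0},{"grip":-0.3,"tx":1,"ty":0,"tz":-2.5,"spin":0},{"grip":-0.3,"tx":1,"ty":0,"tz":-1.5,"spin":0},{"grip":-0.3,"tx":0,"ty":0,"tz":0,"spin":0}]' 30
python3 - <<'E'
from h import *
p,d,E,k=snap('wrist','w15'); P=pts(d,E,k)
m=(np.hypot(P[...,0]-.475,P[...,1]+.268)<.03)&(P[...,2]>.0105)&(P[...,2]<.025); rects(m,E,k,.020,'top'); print(np.median(P[m],0))
go(.4655,.2015,.09,84.5)
E
```

```text
clock: 29.93
tool_pos: [0.4837, -0.2663, 0.0178]
eef_rot: [-0.097, 0.995, -0.001, -0.003]
contact_force: [1.0, 0.8, -0.3]
opening: 0.242
finger_force: 30.0
clock: 30.6
tool_pos: [0.4646, -0.2709, 0.0857]
eef_rot: [-0.097, 0.995, -0.002, -0.002]
contact_force: [0.6, -0.1, 1.1]
opening: 0.349
finger_force: 0.0
top c 0.4817 -0.2653 size 0.0454 0.0214 ang 10.44
[ 0.48161224 -0.26543557  0.01930989]
at [ 0.465  -0.2706  0.0844] yh 101.11 tilt [-0.0042 -0.0032] -> shift cm [-9.14 46.31 -0.71] spin(after) 16.61 F [ 1.1  0.2 -0.8] op 0.35
```

```bash
python3 -m creep '[{"grip":-0.3,"tx":-0.7,"ty":3.4,"tz":0,"spin":0},{"grip":-0.3,"tx":-0.7,"ty":3.6,"tz":0,"spin":0},{"grip":-0.3,"tx":-0.7,"ty":3.6,"tz":0,"spin":0},{"grip":-0.3,"tx":-0.7,"ty":3.6,"tz":0,"spin":0},{"grip":-0.3,"tx":-0.7,"ty":3.6,"tz":0,"spin":0},{"grip":-0.3,"tx":-0.7,"ty":3.6,"tz":0,"spin":0},{"grip":-0.3,"tx":-0.7,"ty":3.6,"tz":0,"spin":0},{"grip":-0.3,"tx":-0.7,"ty":3.6,"tz":0,"spin":0}]' 30
python3 -m creep '[{"grip":-0.3,"tx":-0.7,"ty":3.6,"tz":0,"spin":0},{"grip":-0.3,"tx":-0.7,"ty":3.6,"tz":0,"spin":0},{"grip":-0.3,"tx":-0.7,"ty":3.6,"tz":0,"spin":0},{"grip":-0.3,"tx":-0.7,"ty":3.6,"tz":0,"spin":0},{"grip":-0.3,"tx":-0.7,"ty":3.3,"tz":0,"spin":5.5},{"grip":-0.3,"tx":0,"ty":0,"tz":0,"spin":5.5},{"grip":-0.3,"tx":0,"ty":0,"tz":0,"spin":5.7},{"grip":-0.3,"tx":0,"ty":0,"tz":0,"spin":0}]' 30
python3 -m creep '[{"grip":-0.3,"tx":0,"ty":0,"tz":0,"spin":0}]'
python3 - <<'E'
from h import *
go(.4654,.2015,.0115,84.5)
p,d,E,k=snap('wrist','w16'); g=cv2.cvtColor(p,cv2.COLOR_RGB2GRAY); P=pts(d,E,k)
m=((g>140)&(abs(P[...,2]-.015)<.012)&(np.hypot(P[...,0]-.484,P[...,1]-.15)<.15)).astype(np.uint8); m=cv2.morphologyEx(m,cv2.MORPH_OPEN,np.ones((5,5)))
rects(m,E,k,.015,'shim',6,500)
E
```

```text
clock: 31.32
tool_pos: [0.4644, 0.0238, 0.0818]
eef_rot: [-0.097, 0.995, -0.0, -0.003]
contact_force: [0.2, 0.0, -0.1]
opening: 0.35
finger_force: 0.0
clock: 31.98
tool_pos: [0.4643, 0.2034, 0.0815]
eef_rot: [0.048, 0.999, -0.001, -0.003]
contact_force: [-1.3, 0.0, 1.4]
opening: 0.35
finger_force: 0.0
clock: 32.07
tool_pos: [0.4645, 0.2021, 0.0816]
eef_rot: [0.047, 0.999, -0.001, -0.003]
contact_force: [1.2, 0.2, 0.4]
opening: 0.35
finger_force: 0.0
at [0.4645 0.2021 0.0816] yh 84.65 tilt [-0.0065 -0.0025] -> shift cm [-0.14 -0.03  7.01] spin(after) 0.15 F [1.2 0.2 0.4] op 0.35
shim c 0.49 0.1997 size 0.0213 0.0884 ang 84.59
shim c 0.4801 0.2484 size 0.0214 0.0585 ang 84.55
```

```bash
python3 -m creep '[{"grip":-0.3,"tx":-0.2,"ty":0,"tz":2,"spin":0.1},{"grip":-0.3,"tx":0,"ty":0,"tz":2,"spin":0},{"grip":-0.3,"tx":0,"ty":0,"tz":1.5,"spin":0},{"grip":-0.3,"tx":0,"ty":0,"tz":0.8,"spin":0},{"grip":-0.3,"tx":0,"ty":0,"tz":0.3,"spin":0},{"grip":-0.3,"tx":0,"ty":0,"tz":0.2,"spin":0},{"grip":-0.3,"tx":0,"ty":0,"tz":0,"spin":0},{"grip":-0.3,"tx":0,"ty":0,"tz":0,"spin":0}]' 30
python3 -c "from h import *; go(.4661,.202,.0115,84.5)"
```

```text
clock: 32.78
tool_pos: [0.4666, 0.2019, 0.0147]
eef_rot: [0.049, 0.999, -0.001, -0.003]
contact_force: [-0.4, 0.6, 0.1]
opening: 0.352
finger_force: 0.0
at [0.4666 0.2019 0.0147] yh 84.37 tilt [-0.0051 -0.0011] -> shift cm [0.05 0.   0.32] spin(after) -0.13 F [-0.4  0.6  0.1] op 0.352
```

```bash
python3 -m creep '[{"grip":-0.3,"tx":0,"ty":0,"tz":0.3,"spin":0},{"grip":-0.3,"tx":0,"ty":0,"tz":0,"spin":0},{"grip":-0.3,"tx":0,"ty":0,"tz":0,"spin":0},{"grip":-1,"tx":0,"ty":0,"tz":0,"spin":0},{"grip":-1,"tx":0,"ty":0,"tz":0,"spin":0},{"grip":-1,"tx":0,"ty":0,"tz":0,"spin":0},{"grip":-1,"tx":0,"ty":0,"tz":0,"spin":0},{"grip":-1,"tx":0,"ty":0,"tz":0,"spin":0}]' 30
python3 -m creep '[{"grip":-1,"tx":0,"ty":0,"tz":-0.5,"spin":0},{"grip":-1,"tx":0,"ty":0,"tz":-1.5,"spin":0},{"grip":-1,"tx":0,"ty":0,"tz":-2.5,"spin":0},{"grip":-1,"tx":0,"ty":0,"tz":-2,"spin":0},{"grip":-1,"tx":0,"ty":0,"tz":0,"spin":0}]' 30
python3 -c "from h import *; go(.425,-.2777,.06,101)"
```

```text
clock: 33.45
tool_pos: [0.4663, 0.2017, 0.0113]
eef_rot: [0.049, 0.999, -0.001, -0.003]
contact_force: [-0.2, 0.5, 2.6]
opening: 0.24
finger_force: 30.0
clock: 33.87
tool_pos: [0.4679, 0.2029, 0.0792]
eef_rot: [0.049, 0.999, 0.001, -0.001]
contact_force: [0.1, 0.6, -1.1]
opening: 0.238
finger_force: 30.0
at [0.4679 0.2029 0.0792] yh 84.34 tilt [-0.002   0.0014] -> shift cm [ -0.47 -48.25   1.87] spin(after) -16.66 F [ 0.1  0.6 -1.1] op 0.238
```

```bash
python3 -m creep '[{"grip":-1,"tx":-0.1,"ty":-3.7,"tz":0,"spin":0},{"grip":-1,"tx":-0.1,"ty":-3.7,"tz":0,"spin":0},{"grip":-1,"tx":-0.1,"ty":-3.7,"tz":0,"spin":0},{"grip":-1,"tx":-0.1,"ty":-3.7,"tz":0,"spin":0},{"grip":-1,"tx":-0.1,"ty":-3.7,"tz":0,"spin":0},{"grip":-1,"tx":-0.1,"ty":-3.7,"tz":0,"spin":0},{"grip":-1,"tx":0,"ty":-3.7,"tz":0,"spin":0},{"grip":-1,"tx":0,"ty":-3.7,"tz":0,"spin":0}]' 30
python3 -m creep '[{"grip":-1,"tx":0,"ty":-3.7,"tz":0,"spin":0},{"grip":-1,"tx":0,"ty":-3.7,"tz":0,"spin":0},{"grip":-1,"tx":0,"ty":-3.7,"tz":0,"spin":0},{"grip":-1,"tx":0,"ty":-3.7,"tz":0.5,"spin":0},{"grip":-1,"tx":0,"ty":-3.8,"tz":0.5,"spin":-5.6},{"grip":-1,"tx":0,"ty":0,"tz":0.5,"spin":-5.6},{"grip":-1,"tx":0,"ty":0,"tz":0,"spin":-5.5},{"grip":-1,"tx":0,"ty":0,"tz":0,"spin":0}]' 30
python3 -m creep '[{"grip":-1,"tx":0,"ty":0,"tz":0,"spin":0}]'
python3 -c "from h import *; go(.425,-.2777,.0228,101)"
```

```text
clock: 34.53
tool_pos: [0.4428, -0.095, 0.0764]
eef_rot: [0.049, 0.999, -0.001, -0.003]
contact_force: [1.4, -0.1, -0.1]
opening: 0.239
finger_force: 30.0
clock: 35.2
tool_pos: [0.4241, -0.2792, 0.0612]
eef_rot: [-0.096, 0.995, 0.0, -0.004]
contact_force: [-1.2, 1.0, -0.4]
opening: 0.24
finger_force: 30.0
clock: 35.28
tool_pos: [0.4248, -0.2781, 0.0618]
eef_rot: [-0.095, 0.995, 0.0, -0.003]
contact_force: [0.3, -0.3, -0.1]
opening: 0.238
finger_force: 30.0
at [ 0.4248 -0.2781  0.0618] yh 100.91 tilt [-0.0064 -0.0006] -> shift cm [-0.05  0.03  3.9 ] spin(after) -0.09 F [ 0.3 -0.3 -0.1] op 0.238
```

```bash
python3 -m creep '[{"grip":-1,"tx":-0.1,"ty":0,"tz":1.8,"spin":-0.1},{"grip":-1,"tx":0,"ty":0,"tz":1.3,"spin":0},{"grip":-1,"tx":0,"ty":0,"tz":0.5,"spin":0},{"grip":-1,"tx":0,"ty":0,"tz":0.3,"spin":0},{"grip":-1,"tx":0,"ty":0,"tz":0.1,"spin":0},{"grip":-1,"tx":0,"ty":0,"tz":0,"spin":0},{"grip":-1,"tx":0,"ty":0,"tz":0,"spin":0}]' 30
python3 - <<'E'
from h import *
go(.4845,-.2662,.0226,101); p,d,E,k=snap('wrist','w17'); p0=load('w14')[0]
print('held shim px change',np.abs(p[255:330,295:350].astype(int)-p0[255:330,295:350]).mean())
E
```

```text
clock: 35.87
tool_pos: [0.4263, -0.2783, 0.0228]
eef_rot: [-0.097, 0.995, -0.001, -0.003]
contact_force: [-1.0, -0.4, -0.5]
opening: 0.237
finger_force: 30.0
at [ 0.4263 -0.2783  0.0228] yh 101.16 tilt [-0.0052 -0.0021] -> shift cm [-5.95  0.06 -0.02] spin(after) 0.16 F [-1.  -0.4 -0.5] op 0.237
held shim px change 7.808888888888889
```

Slide in slowly in two parts, watching the force.

```bash
python3 -m creep '[{"grip":-1,"tx":-0.8,"ty":0.03,"tz":-0.01,"spin":0},{"grip":-1,"tx":-0.8,"ty":0.03,"tz":-0.01,"spin":0},{"grip":-1,"tx":-0.8,"ty":0,"tz":-0.01,"spin":0},{"grip":-1,"tx":-0.6,"ty":0,"tz":-0.01,"spin":0},{"grip":-1,"tx":0,"ty":0,"tz":0,"spin":0},{"grip":-1,"tx":0,"ty":0,"tz":0,"spin":0}]' 30
python3 -c "from h import *; go(.4845,-.2662,.0226,101)"
```

```text
clock: 36.42
tool_pos: [0.4558, -0.2716, 0.0224]
eef_rot: [-0.097, 0.995, -0.001, -0.003]
contact_force: [0.0, 0.7, -0.6]
opening: 0.239
finger_force: 30.0
at [ 0.4558 -0.2716  0.0224] yh 101.18 tilt [-0.0055 -0.0016] -> shift cm [-2.92 -0.02 -0.03] spin(after) 0.18 F [ 0.   0.7 -0.6] op 0.239
```

```bash
python3 -m creep '[{"grip":-1,"tx":-0.6,"ty":0,"tz":-0.01,"spin":0},{"grip":-1,"tx":-0.6,"ty":0,"tz":-0.01,"spin":0},{"grip":-1,"tx":-0.6,"ty":0,"tz":-0.01,"spin":0},{"grip":-1,"tx":-0.6,"ty":0,"tz":-0.01,"spin":0},{"grip":-1,"tx":-0.5,"ty":0,"tz":-0.01,"spin":0},{"grip":-1,"tx":0,"ty":0,"tz":0,"spin":0},{"grip":-1,"tx":0,"ty":0,"tz":0,"spin":0}]' 30
python3 -c "from h import *; go(.4845,-.2662,.0222,101)"
```

```text
clock: 37.0
tool_pos: [0.4839, -0.2661, 0.0228]
eef_rot: [-0.097, 0.995, -0.001, -0.003]
contact_force: [-0.6, -0.1, -0.4]
opening: 0.241
finger_force: 30.0
at [ 0.4839 -0.2661  0.0228] yh 101.18 tilt [-0.0057 -0.0016] -> shift cm [-0.05 -0.02  0.06] spin(after) 0.18 F [-0.6 -0.1 -0.4] op 0.241
```

No contact force. Lower 1 mm, release, back off and check.

```bash
python3 -m creep '[{"grip":-1,"tx":0,"ty":0,"tz":0.1,"spin":0},{"grip":-1,"tx":0,"ty":0,"tz":0,"spin":0},{"grip":-1,"tx":0,"ty":0,"tz":0,"spin":0}]' 30
python3 -m creep '[{"grip":-0.3,"tx":0,"ty":0,"tz":0,"spin":0},{"grip":-0.3,"tx":0,"ty":0,"tz":0,"spin":0},{"grip":-0.3,"tx":0,"ty":0,"tz":0,"spin":0},{"grip":-0.3,"tx":0,"ty":0,"tz":-0.5,"spin":0},{"grip":-0.3,"tx":0,"ty":0,"tz":-2,"spin":0},{"grip":-0.3,"tx":1,"ty":0,"tz":-2.5,"spin":0},{"grip":-0.3,"tx":1,"ty":0,"tz":-1.5,"spin":0},{"grip":-0.3,"tx":0,"ty":0,"tz":0,"spin":0}]' 30
python3 - <<'E'
from h import *
p,d,E,k=snap('wrist','w18'); P=pts(d,E,k)
m=(np.hypot(P[...,0]-.475,P[...,1]+.268)<.03)&(P[...,2]>.0105)&(P[...,2]<.03); rects(m,E,k,.025,'top'); print(np.median(P[m],0))
go(.530,-.257,.065,101)
p1=snap('top','t18')[0]; p0=load('top0')[0]
cv2.imwrite('pics/w18c.png',np.vstack([cv2.resize(p[200:360,240:420],(450,400)),cv2.resize(p1[150:310,170:480],(450,200))])[:,:,::-1])
E
```

```text
clock: 37.25
tool_pos: [0.4831, -0.2665, 0.0216]
eef_rot: [-0.097, 0.995, -0.001, -0.003]
contact_force: [-0.5, 0.5, -0.3]
opening: 0.239
finger_force: 30.0
clock: 37.92
tool_pos: [0.464, -0.2712, 0.0897]
eef_rot: [-0.097, 0.995, -0.002, -0.002]
contact_force: [0.2, -0.1, 0.7]
opening: 0.352
finger_force: 0.0
top c 0.4817 -0.2654 size 0.0461 0.0213 ang 10.44
[ 0.48065931 -0.26565187  0.02424178]
at [ 0.4644 -0.2709  0.0883] yh 101.11 tilt [-0.0042 -0.0032] -> shift cm [-6.71  0.1   2.3 ] spin(after) 0.11 F [-0.3  0.3  0.1] op 0.351
```

View pics/w18c.png

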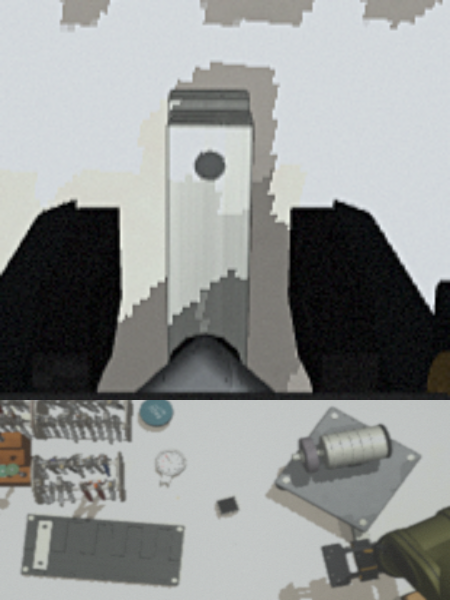

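The stack is square with its top at 25 mm, the spare shim is still in the die and the box stands alone. Now the proving press.

```bash
python3 -m creep '[{"grip":-1,"tx":-2.2,"ty":0,"tz":0,"spin":0},{"grip":-1,"tx":-2.3,"ty":0,"tz":0,"spin":0},{"grip":-1,"tx":-2.2,"ty":0.1,"tz":0,"spin":0},{"grip":-1,"tx":0,"ty":0,"tz":1.2,"spin":0},{"grip":-1,"tx":0,"ty":0,"tz":1.0,"spin":0},{"grip":-1,"tx":0,"ty":0,"tz":0.5,"spin":0},{"grip":-1,"tx":0,"ty":0,"tz":0,"spin":0},{"grip":-1,"tx":0,"ty":0,"tz":0,"spin":0}]' 10
python3 -c "from h import *; go(.530,-.257,.051,101)"
```

```text
clock: 38.68
tool_pos: [0.5283, -0.2565, 0.0586]
eef_rot: [-0.097, 0.995, -0.0, -0.004]
contact_force: [0.5, -0.1, -0.2]
opening: 0.003
finger_force: 0.0
at [ 0.5283 -0.2565  0.0586] yh 101.14 tilt [-0.0084 -0.0015] -> shift cm [-0.16 -0.08  0.76] spin(after) 0.14 F [ 0.5 -0.1 -0.2] op 0.003
```

```bash
python3 -m creep '[{"grip":-1,"tx":0,"ty":0,"tz":0.3,"spin":0},{"grip":-1,"tx":0,"ty":0,"tz":0.3,"spin":0},{"grip":-1,"tx":0,"ty":0,"tz":0.2,"spin":0},{"grip":-1,"tx":0,"ty":0,"tz":0,"spin":0}]' 10
python3 -m creep '[{"grip":-1,"tx":0,"ty":0,"tz":0.2,"spin":0},{"grip":-1,"tx":0,"ty":0,"tz":0,"spin":0}]'
```

```text
clock: 39.02
tool_pos: [0.5295, -0.2565, 0.0514]
eef_rot: [-0.097, 0.995, -0.001, -0.003]
contact_force: [-0.3, -0.1, 2.6]
opening: 0.002
finger_force: 1.2
clock: 39.18
tool_pos: [0.5293, -0.2565, 0.0498]
eef_rot: [-0.097, 0.995, -0.001, -0.003]
contact_force: [-2.5, -0.8, 3.8]
opening: 0.008
finger_force: 1.8
```

```bash
python3 -m creep '[{"grip":-1,"tx":0,"ty":0,"tz":0.15,"spin":0},{"grip":-1,"tx":0,"ty":0,"tz":0,"spin":0}]' 10
python3 -m creep '[{"grip":-1,"tx":0,"ty":0,"tz":0.1,"spin":0},{"grip":-1,"tx":0,"ty":0,"tz":0,"spin":0},{"grip":-1,"tx":0,"ty":0,"tz":0,"spin":0},{"grip":-1,"tx":0,"ty":0,"tz":0,"spin":0},{"grip":-1,"tx":0,"ty":0,"tz":0,"spin":0}]'
```

```text
clock: 39.35
tool_pos: [0.5292, -0.2566, 0.0496]
eef_rot: [-0.097, 0.995, -0.001, -0.003]
contact_force: [-4.7, 0.4, 14.6]
opening: 0.007
finger_force: 7.2
clock: 39.77
tool_pos: [0.5292, -0.2565, 0.0495]
eef_rot: [-0.097, 0.995, -0.002, -0.003]
contact_force: [-7.3, 0.2, 21.5]
opening: 0.007
finger_force: 10.7
```

The corner holds at 21 N with no further movement. Let go, retreat and check.

```bash
python3 -m creep '[{"grip":-1,"tx":0,"ty":0,"tz":-0.5,"spin":0},{"grip":-1,"tx":0,"ty":0,"tz":-2,"spin":0},{"grip":-1,"tx":0,"ty":0,"tz":-4,"spin":0},{"grip":-1,"tx":0,"ty":0,"tz":-4,"spin":0},{"grip":-1,"tx":0,"ty":0,"tz":-4,"spin":0},{"grip":-1,"tx":0,"ty":0,"tz":0,"spin":0},{"grip":-1,"tx":0,"ty":0,"tz":0,"spin":0},{"grip":-1,"tx":0,"ty":0,"tz":0,"spin":0}]' 10
python3 - <<'E'
from h import *
p,d,E,k=snap('wrist','w20'); P=pts(d,E,k)
m=(np.hypot(P[...,0]-.475,P[...,1]+.268)<.03)&(P[...,2]>.0105)&(P[...,2]<.03); rects(m,E,k,.025,'top')
q=P[(np.hypot(P[...,0]-.56,P[...,1]+.25)<.03)]; print('plate z',np.median(q[:,2]))
p,d,E,k=snap('top','t20'); P=pts(d,E,k); g=cv2.cvtColor(p,cv2.COLOR_RGB2GRAY)
rects((g<70)&(np.hypot(P[...,0]-.537,P[...,1]+.05)<.06),E,k,.015,'box'); 
E
```

```text
clock: 40.43
tool_pos: [0.53, -0.2562, 0.1915]
eef_rot: [-0.097, 0.995, -0.001, -0.003]
contact_force: [-0.4, -0.1, 0.8]
opening: 0.006
finger_force: 0.0
top c 0.4834 -0.2653 size 0.0414 0.0218 ang 10.53
plate z 0.05047863661858551
box c 0.5644 -0.0493 size 0.0191 0.0214 ang 17.68
```

```bash
python3 -c "from h import *; print(workorder.finish_job())"
```

```text
the job is handed in; nothing more can be done
None
```

The polisher no longer rocks: four shims stacked squarely on the thin packer fill the gap, and the corner held under about 21 N. The spare shim is still in the die, and the lens box got nudged about 3 cm, still upright and well clear of the foot. The job is handed in, but no verdict came back.

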